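Load the embossing press and start it with the key

TASK

Set the blue die down gently on the press tray, face up and squarely on the outline marked there (either way round), then push the tray fully home with the die still in place. Turn the key clockwise from the red dot past the green (run) all the way to the yellow (start), hold it there about half a second and let go so that it springs back to run and stays there; then press the green button fully down and let it come up. Leave the orange die, the marker cup, the ruler and the tape roll where they are.

Things in the scene. Friction and masses are not known exactly. Their poses are not given: they have to be found in the camera images.
- die_blue_mid (a point): centre of the blue embossing die, a block 80 (its x) by 46 (its y) by 20 mm high with a thin steel outline of a handbag on its top face (z up); loose, lies on the desk. Grasp it across its 46 mm width.
- tray_mark (a point): centre of the black outline (90 by 56 mm, long side along x) on the upper face of the press tray's floor, 24 mm above the desk; moves with the tray. x points into the press, the way the tray slides home; z up. The floor is 150 mm wide (y) and 127 mm long, with rims only 8 mm high at its sides and back.
- press: desktop press, white and grey, fixed; origin on the desk under the middle of its housing's front face, x into it. Housing 220 mm wide, 200 deep, 102 high at the front, 150 high from 65 mm behind the front; a slot in the front, 164 mm wide and up to 74 mm above the desk, takes the tray. The console, 85 mm high, stands on its right (y -112 to -282, x -95 to 55 mm).
- tray_lip (a point): middle of the top edge of the outer (robot-side) face of the blue front plate of the tray, 71 mm before the mark in x; the plate is 150 mm wide, 10 mm thick, from 18 to 62 mm above the desk. Push this face along the tray's +x. With the tray home it still stands 15 mm out of the housing.
- tray (a joint): how far the tray is out (m): 0 fully home against its stop, 0.14 fully out. Slides with about 1.5 N of friction, and stays where it is left.
- key_grip (a point): centre of the grip of the black key, which stays in the switch: an upright plate 36 (its x) by 10 (its y) by 30 mm high on the switch's vertical axis; pinch it across the 10 mm and turn it about that axis. Its +x end has a white stripe that points at the red (off), green (run) or yellow (start) dot, 0.6 rad apart. Console top 35 mm below this point; a barrel 8 mm high, 28 mm wide under the key.
- key_lock (a joint): first part of the key's turn (rad): 0 off (red dot) to 0.6 run (green dot), clockwise; about 0.06 N m of friction, stays where it is left
- key_spring (a joint): second part of the key's turn (rad): 0 run to 0.6 start (yellow dot), clockwise from above, against a spring of 0.13 rising to 0.23 N m; springs back to 0 when let go, leaving key_lock at run. The whole turn is key_lock + key_spring, at most 1.2; from off, key_lock moves first.
- go_top (a point): centre of the top of the green round push button (28 mm across) on the console, 75 mm to the right of the key as seen from the robot
- go (a joint): travel of the button (m): 0 up, 0.006 fully down, where it takes 5 N; spring return
- die_orange_mid (a point): centre of the orange die with an oval outline, same size as the blue one; bystander, may lie in either of the two die places
- marker_cup: clear cup of markers, 80 mm across, about 150 mm high; origin under its centre; bystander
- ruler: green ruler 300 (its x) by 36 by 4 mm lying on the desk; origin under its centre; bystander
- tape: amber roll of tape, 60 mm across, 22 mm high; origin under its centre; bystander
Not all that is in view belongs to the job. Of the things that look like the part that bears die_blue_mid, the largest one is meant.

How it is judged:
By the outcome, as a careful person would: the job done as asked, in the order asked, and still so for the second after the job is handed in, with the robot touching nothing.
It also fails if it takes over 72 s, if anything falls off the work surface, if the arm or the gripper's body presses on something with over 40 N, if the wrist force passes 120 N, or if a joint passes its speed limit or range.

ROBOT

A 7-joint arm with a two-finger parallel gripper is mounted at the origin on the work surface. World frame = base frame: x ahead of the robot, y to its left, z up, the work surface at z = 0. Lengths are in m, angles in rad, forces in N, time in s.
With the tool pointing down it reaches from about 0.4 to 0.9 m from the base axis. Payload 5.5 kg.
Tool frame: the origin (TCP) lies between the finger pads; the fingertips stand robot.finger_overhang ahead of it and the grasp point (between the pads) lies 2 mm behind it (robot.finger_overhang is the distance from the TCP to the fingertips, in m); z points along the fingers, y is the direction in which the jaws open and shut (so a half turn about z gives the same grasp; the last joint's range is limited). The gripper opens to 85 mm and grips with 20 to 120 N. Pads are 22 mm wide; open, the fingers measure 114 mm over their backs; the gripper's body (76 mm by 85 mm) begins 54 mm behind the grasp point. The pads swing forward as they close: fully open they stand 13 mm farther back than shut.
Start: joints at [0.263, 0.501, -0.427, 1.55, 0.221, 1.138, -0.21], TCP at [0.65, 0, 0.248] pointing down, gripper open.
Joint ranges: [-2.88, 2.88], [-0.31, 2.03], [-1.54, 1.56], [0.2, 2.42], [-1.41, 4.55], [0.19, 2.02], [-2.57, 2.57]. Speed limits (rad/s): [2.57, 2.57, 3.14, 3.14, 3.14, 3.14, 3.14].

INTERFACE

Orientations are given as a unit quaternion [w, x, y, z].
In Python, from cell import robot gives the robot as it stands.
- The arm moves only by the tool drive_tool, never from a script. Its argument "moves" is a list of rows, each a list of 7 numbers: the shift along the tool's x, y, z in mm, then the turn, a rotation vector about the tool's x, y, z in degrees, then the opening, from 0 (shut) to 1 (fully open). A call has 1 to 20 rows; each row shifts and turns the commanded pose from where the row before left it, along the tool's axes as they then stand; what a row does not reach is not made up. A row lasts 1/12 s, in which the tool goes at most 41.7 mm and 7.16 degrees, less where a joint would pass 70% of its speed; a pose out of reach is approached as far as the arm can. A call with a gripper value outside its range is refused whole. The fingers move at their own pace and stop on an object; the grip force is fixed at half the most. Time passes only in rows, so rows that do not move let the fingers close. It gives the time, the measured TCP pose, the force and the opening at its end, in the units of the state.
- robot.read_state(): the state, without advancing time (a new reading comes with each control period).
- robot.get_image(name): name is "scene" or "side" or "wrist"; returns a dict with "frame" (384x512x3 uint8, red, green, blue), "mtx" (3x3 intrinsics, pixels), "view" (4x4, takes a point from world to camera coordinates); the wrist camera has in their place "hand_eye" (4x4, takes a point from camera to tool coordinates, whose origin is the TCP and whose axes are the flange's). Camera axes: x right, y down, z forward; pixel columns grow to the right and rows downward; lengths in m; the calibration is good to about 2 mm. A picture is of the moment at which its call begins: read the wrist's pose just before it. There is no depth.
- robot.job_done(): hands the job in, once; it reports no verdict.
The state is a dict: "time_s": time; "joint_pos": joint angles; "joint_velocities": joint speeds; "tau": joint torques, N m; "position": TCP position; "tool_rot": TCP orientation; "wrist_force": force on the tool from outside, world axes, zero at the start; "wrist_torque": the same for the moment, N m; "opening": finger opening in m.
Only numpy, scipy, OpenCV 4.12 (cv2) and the standard library are available. Lean on these libraries where they do the work, as an engineer would, in place of code of your own. Each camera call takes 0.05 s, during which the arm holds its last target.

## Working session

There is one attempt and no reset: what is moved stays moved. The work goes in short steps, Python scripts to look and compute and a tool call to move; the robot and the scene stay as the last step left them, time stands still between calls to the robot, and variables do not carry over. Pictures are saved under pics/ and viewed, and the job is handed in when it is done.

Besides the shell and the picture viewer there is one more tool, called as name(argument=value, ...), one argument or row to a line, values as JSON. drive_tool: Moves the arm, as the interface text tells. Its arguments: {"type":"object","properties":{"moves":{"type":"array","items":{"type":"array","items":{"type":"number"}}}},"required":["moves"]}

```bash
ls; mkdir -p pics; python3 - <<'E'
from cell import robot
import cv2
s=robot.read_state();print(s, robot.finger_overhang)
for n in("scene","side","wrist"):
    d=robot.get_image(n);cv2.imwrite(f"pics/{n}0.png",d["frame"][:,:,::-1])
    print(n,{k:v.tolist() if hasattr(v,'tolist') else v for k,v in d.items() if k!='frame'})
E
```

```text
pics
{'time_s': 0.0, 'joint_pos': array([ 0.26321163,  0.50184315, -0.42675618,  1.55147748,  0.22080203,
        1.13825932, -0.21032451]), 'joint_velocities': array([ 0.00178546, -0.00103699,  0.00032954, -0.00118996,  0.00093708,
       -0.00033956,  0.00054717]), 'tau': array([ 1.57038257e-04, -5.69523740e+01, -5.81651285e+00, -2.80938792e+01,
        1.07328620e-02,  1.20940185e-02,  1.30241034e-05]), 'position': array([ 6.49338299e-01, -7.18970314e-05,  2.47247712e-01]), 'tool_rot': array([-7.02067191e-04,  7.07108466e-01,  7.07104435e-01, -6.65187073e-04]), 'wrist_force': array([ 0.89607827, -0.34753133, -0.69893058]), 'wrist_torque': array([ 0.05412519,  0.03821235, -0.00193267]), 'opening': 0.08526575951888353} 0.017
scene {'mtx': [[389.34461653165283, 0.0, 255.67680022223706], [0.0, 389.34461653165283, 188.42205483637778], [0.0, 0.0, 1.0]], 'view': [[0.7981763866218606, 0.6021941904089708, 0.016631682926108574, -0.43621550582358154], [0.42944791973612556, -0.54941509986143, -0.7167409101471532, -0.14952696731201168], [-0.42247951438334225, 0.5792281114396465, -0.69714120151
[... 193 characters left out ...]
20834911592, -0.06301846273743761, 0.006361968499210269, 0.5201648513300466], [-0.05041979327307375, 0.7296238226119718, -0.6819874793010458, 0.06618109655206696], [0.038335958776001246, -0.6809388745190746, -0.7313361767569143, 1.1553901967561329], [0.0, 0.0, 0.0, 1.0]]}
wrist {'mtx': [[271.3894485479483, 0.0, 251.82297440924083], [0.0, 271.3894485479483, 194.2362775126152], [0.0, 0.0, 1.0]], 'hand_eye': [[-0.00161844928659863, -0.9475242818301799, -0.3196797084021845, 0.08080135371624125], [0.9999976065144858, -0.0010628633714512468, -0.0019124033965167938, -0.000416839851660078], [0.0014722728021973493, -0.31968203838134635, 0.9475237341350035, -0.1253450953591146], [0.0, 0.0, 0.0, 1.0]]}
```

View pics/scene0.png

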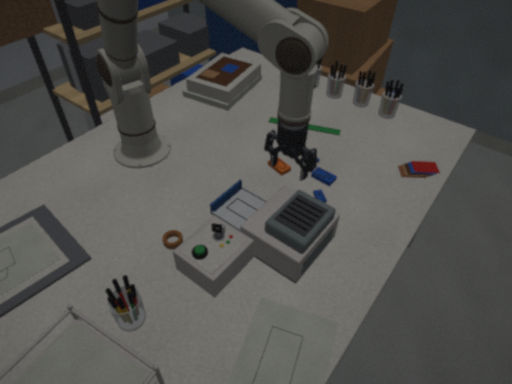

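View pics/side0.png

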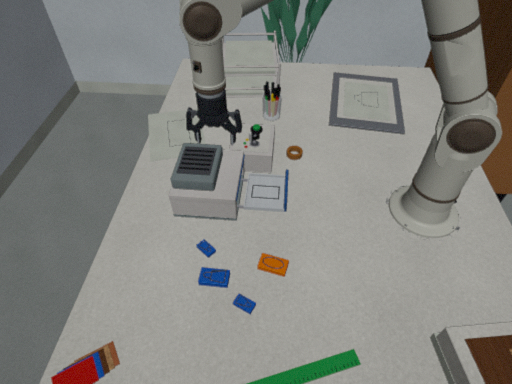

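View pics/wrist0.png

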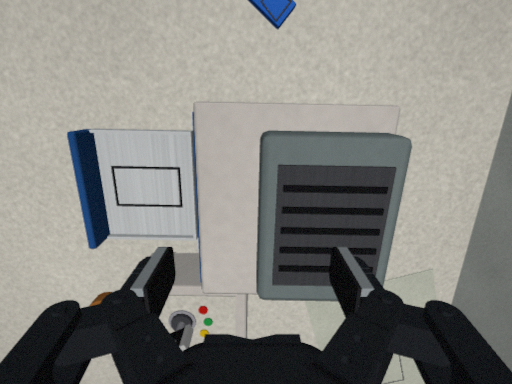

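Three blue blocks are visible in the side view. The one at (214,277) is the largest, with smaller ones at (206,248) and (244,303). The orange die is at (273,264). I'll check a close crop.

```bash
cat > h.py <<'E'
import numpy as np, cv2
from scipy.spatial.transform import Rotation as R
from cell import robot
def rot(q): return R.from_quat([q[1],q[2],q[3],q[0]])
def grab(n):
    s=robot.read_state(); d=robot.get_image(n)
    if n=="wrist":
        T=np.eye(4);T[:3,:3]=rot(s["tool_rot"]).as_matrix();T[:3,3]=s["position"]
        V=np.linalg.inv(T@d["hand_eye"])
    else: V=d["view"]
    return d["frame"][:,:,::-1].copy(),d["mtx"],V
def plane(px,K,V,z):
    px=np.atleast_2d(px).astype(float)
    Rt=V[:3,:3];c=-Rt.T@V[:3,3]
    d=(Rt.T@np.linalg.inv(K)@np.c_[px,np.ones(len(px))].T).T
    return c+d*((z-c[2])/d[:,2])[:,None]
def proj(P,K,V):
    P=np.atleast_2d(P);q=K@(V[:3,:3]@P.T+V[:3,3:4]);return (q[:2]/q[2]).T
def crop(im,x0,y0,x1,y1,f,name):
    cv2.imwrite(name,cv2.resize(im[y0:y1,x0:x1],None,fx=f,fy=f,interpolation=cv2.INTER_CUBIC))
E
python3 - <<'E'
from h import *
im=cv2.imread("pics/side0.png"); crop(im,180,225,310,325,6,"pics/c1.png")
d=robot.get_image("side");K,V=d["mtx"],d["view"]
hsv=cv2.cvtColor(im,cv2.COLOR_BGR2HSV)
for nm,lo,hi in (("blue",(100,120,40),(130,255,255)),("orange",(5,150,120),(18,255,255)),("green",(50,120,40),(80,255,255))):
    m=cv2.inRange(hsv,lo,hi);n,l,st,c=cv2.connectedComponentsWithStats(m)
    for i in range(1,n):
        if st[i,4]>60:
            r=cv2.minAreaRect(np.argwhere(l==i)[:,::-1].astype(np.float32))
            print(nm,st[i],plane(c[i],K,V,.015).round(3))
            P=plane(cv2.boxPoints(r),K,V,.015);print("   sides",np.linalg.norm(P[1]-P[0]).round(3),np.linalg.norm(P[2]-P[1]).round(3),P[:,:2].round(3).tolist())
im=cv2.imread("pics/wrist0.png"); crop(im,50,100,270,384,2,"pics/c2.png")
E
```

```text
blue [284 170   4  41  78] [[ 0.441 -0.046  0.015]]
   sides 0.182 0.007 [[0.446, 0.043], [0.442, -0.139], [0.435, -0.139], [0.44, 0.043]]
blue [197 240  19  17 168] [[0.667 0.201 0.015]]
   sides 0.03 0.057 [[0.697, 0.193], [0.681, 0.167], [0.64, 0.206], [0.656, 0.231]]
blue [199 268  31  19 471] [[0.63  0.292 0.015]]
   sides 0.052 0.082 [[0.668, 0.315], [0.673, 0.264], [0.59, 0.267], [0.589, 0.318]]
blue [233 294  23  19 240] [[0.541 0.361 0.015]]
   sides 0.032 0.054 [[0.572, 0.363], [0.559, 0.333], [0.511, 0.358], [0.524, 0.387]]
blue [ 92 352  12  26 151] [[0.859 0.529 0.015]]
   sides 0.013 0.06 [[0.883, 0.507], [0.87, 0.502], [0.836, 0.551], [0.848, 0.556]]
orange [258 253  31  23 427] [[0.472 0.242 0.015]]
   sides 0.052 0.08 [[0.516, 0.256], [0.506, 0.205], [0.429, 0.225], [0.441, 0.275]]
orange [109 342  10  23  97] [[0.832 0.504 0.015]]
   sides 0.01 0.055 [[0.854, 0.482], [0.844, 0.478], [0.813, 0.524], [0.822, 0.527]]
green [264   0  35  48 644] [[ 0.485 -1.445  0.015]]
   sides 0.691 0.22 [[0.588, -1.099], [0.6, -1.79], [0.384, -1.749], [0.415, -1.074]]
green [306   0  25  31 297] [[ 0.284 -1.565  0.015]]
   sides 0.541 0.186 [[0.399, -1.4], [0.269, -1.926], [0.176, -1.765], [0.314, -1.282]]
green [297  22  11  31 111] [[ 0.368 -1.193  0.015]]
   sides 0.362 0.062 [[0.416, -1.047], [0.349, -1.403], [0.304, -1.36], [0.376, -1.014]]
green [ 248  350  112   34 1432] [[0.37  0.509 0.015]]
   sides 0.26 0.035 [[0.515, 0.545], [0.271, 0.456], [0.263, 0.49], [0.502, 0.575]]
```

View pics/c1.png

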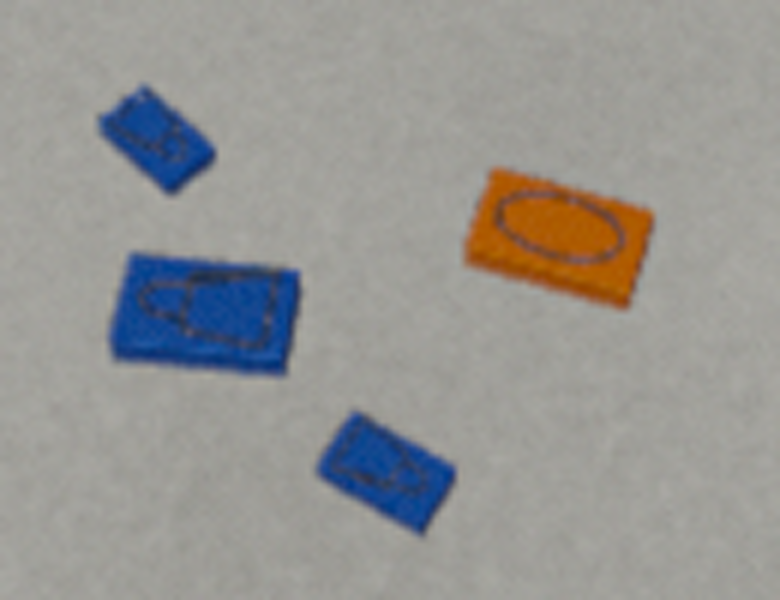

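View pics/c2.png

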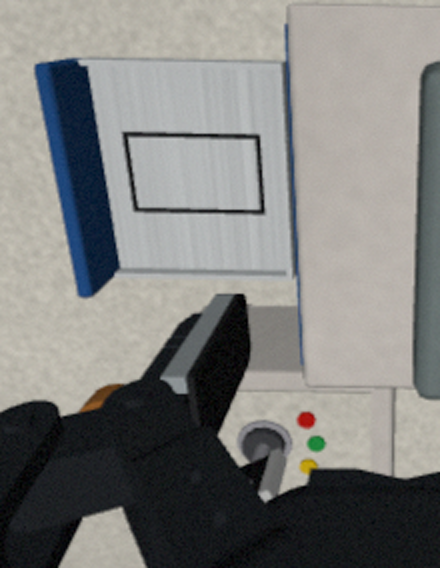

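The largest blue block, with a handbag outline, is at side (214,277). It measures about 82x50 mm and is the target. The smaller ones are about 55x30 mm decoys, and the orange die is separate. Next I'll measure the tray and console from the wrist view.

```bash
python3 - <<'E'
from h import *
f,K,V=grab("wrist")
def w(c,z): return plane(np.array(c)/2+[50,100],K,V,z)
m=w([(125,133),(260,134),(264,213),(134,212)],.024);print(m[:,:2].round(4).tolist(),m.mean(0).round(4))
for a,b in((0,1),(1,2),(2,3),(3,0)):print(np.linalg.norm(m[a]-m[b]).round(4))
for a,b in((0,1),(3,2)): d=m[b]-m[a];print("yaw",np.degrees(np.arctan2(d[1],d[0])).round(2))
l=w([(38,65),(80,296)],.062);print("lip",l.round(4),l.mean(0).round(4))
print("dots",w([(306,420),(316,444),(308,467)],.085).round(4))
print("barrel",w([(265,441)],.093).round(4))
print("front edge housing",w([(290,5),(305,386)],.102).round(4))
s,K2,V2=grab("scene");crop(s,160,170,260,290,5,"pics/c3.png")
s,K2,V2=grab("side");crop(s,230,110,310,220,5,"pics/c4.png")
E
```

```text
[[0.4652, 0.0016], [0.5539, 0.0009], [0.5519, -0.0548], [0.4622, -0.054]] [ 0.5083 -0.0266  0.024 ]
0.0887
0.0556
0.0897
0.0557
yaw -0.49
yaw -0.5
lip [[ 0.4427  0.0493  0.062 ]
 [ 0.4381 -0.0977  0.062 ]] [ 0.4404 -0.0242  0.062 ]
dots [[ 0.5842 -0.1763  0.085 ]
 [ 0.5897 -0.196   0.085 ]
 [ 0.5833 -0.2155  0.085 ]]
barrel [[ 0.5585 -0.1859  0.093 ]]
front edge housing [[ 0.5948  0.081   0.102 ]
 [ 0.589  -0.1359  0.102 ]]
```

View pics/c3.png

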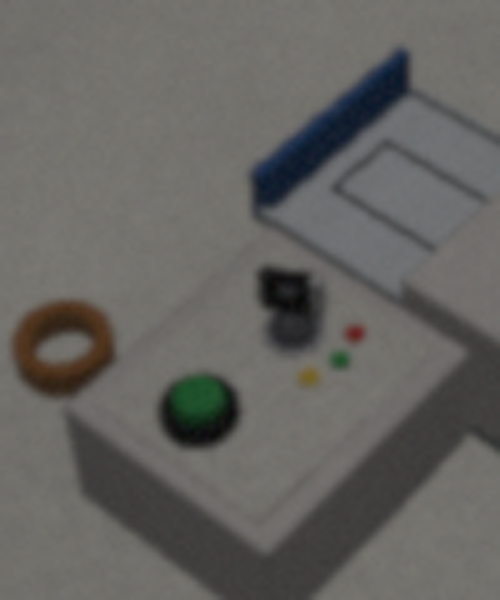

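View pics/c4.png

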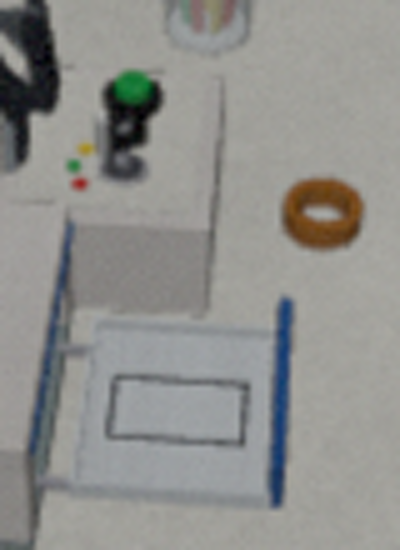

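drive_tool(
  moves=[
    [29,-2,0,0,0,0,1],
    [29,-2,0,0,0,0,1],
    [29,-2,0,0,0,0,1],
    [29,-2,0,0,0,0,1],
    [29,-2,0,0,0,0,1],
    [29,-2,10,0,0,0,1],
    [29,-2,20,0,0,0,1],
    [29,-2,20,0,0,0,1],
    [29,-2,20,0,0,0,1],
    [29,-2,20,0,0,0,1],
    [0,0,0,0,0,7,1],
    [0,0,0,0,0,7,1],
    [0,0,0,0,0,7,1],
    [0,0,0,0,0,7,1],
    [0,0,0,0,0,7,1],
    [0,0,0,0,0,7,1],
    [0,0,0,0,0,7,1],
    [0,0,0,0,0,7,1],
    [0,0,0,0,0,7,1],
    [0,0,0,0,0,7,1],
  ],
)

```text
time_s: 2.02
position: [0.6299, 0.2901, 0.1583]
tool_rot: [-0.0, 0.985, 0.171, -0.0]
wrist_force: [-0.3, -0.4, -0.2]
opening: 0.0854
```

drive_tool(
  moves=[
    [0,0,0,0,0,7,1],
    [0,0,0,0,0,7,1],
    [0,0,0,0,0,7,1],
    [0,0,0,0,0,0,1],
    [0,0,0,0,0,0,1],
  ],
)

```text
time_s: 2.43
position: [0.6299, 0.2903, 0.1583]
tool_rot: [0.0, 1.0, -0.007, 0.0]
wrist_force: [-0.9, 0.2, 0.5]
opening: 0.0853
```

```bash
python3 - <<'E'
from h import *
s=robot.read_state();print(s["joint_pos"].round(2),s["position"],rot(s["tool_rot"]).as_matrix().round(3).tolist())
f,K,V=grab("wrist");cv2.imwrite("pics/w1.png",f)
hsv=cv2.cvtColor(f,cv2.COLOR_BGR2HSV)
m=cv2.inRange(hsv,(100,120,30),(130,255,255));n,l,st,c=cv2.connectedComponentsWithStats(m)
for i in range(1,n):
    if st[i,4]>200: print(st[i],c[i])
E
```

```text
[-0.42  0.63 -0.08  1.51  0.06  1.   -2.1 ] [0.62985852 0.29027886 0.15827292] [[1.0, -0.013, 0.0], [-0.013, -1.0, -0.0], [0.0, 0.0, -1.0]]
[ 317  116   60   60 1575] [346.08761905 145.17333333]
[ 232  145   46   78 1827] [253.96880131 175.61576355]
[247 160  15  20 233] [254.33476395 170.59227468]
[236 181  34  34 920] [252.2        198.44456522]
[ 175  233   42   49 1064] [196.26597744 256.86654135]
[477 330  35  33 699] [499.31759657 342.36480687]
```

View pics/w1.png

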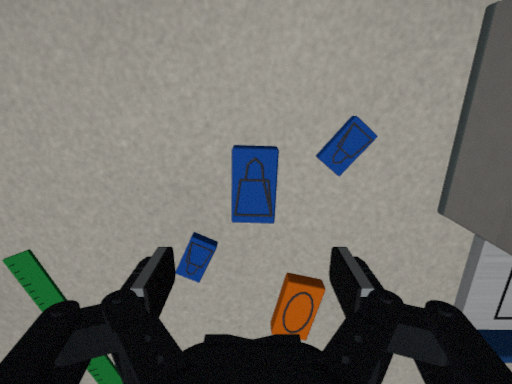

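```bash
python3 - <<'E'
from h import *
f,K,V=grab("wrist");crop(f,215,135,295,235,6,"pics/c5.png")
hsv=cv2.cvtColor(f,cv2.COLOR_BGR2HSV)
m=cv2.inRange(hsv,(100,100,20),(130,255,255));m=m*0+cv2.bitwise_and(m,cv2.rectangle(m*0,(225,138),(290,230),255,-1))
m=cv2.morphologyEx(m,cv2.MORPH_CLOSE,np.ones((7,7)))
from scipy.optimize import minimize
def pts(p):
    x,y,a=p;c,s=np.cos(a),np.sin(a);L=[]
    for z in(0,.02):
        for u,v in((1,1),(1,-1),(-1,-1),(-1,1)): L.append([x+c*.04*u-s*.023*v,y+s*.04*u+c*.023*v,z])
    return proj(L,K,V)
def cost(p):
    h=cv2.convexHull(pts(p).astype(np.float32))
    g=cv2.fillPoly(np.zeros((384*4,512*4),np.uint8),[np.round((h+.5)*4-.5).astype(int)],255)
    g=cv2.resize(g,(512,384),interpolation=cv2.INTER_AREA)
    return np.abs(g.astype(float)-m).sum()/255
b=min((minimize(cost,[.62+dx,.29,a],method="Nelder-Mead",options=dict(initial_simplex=np.array([.63,.29,a])+np.array([[0,0,0],[.01,0,0],[0,.01,0],[0,0,.08]]))) for dx in(0,.02) for a in(-.04,.03)),key=lambda r:r.fun)
print(b.x,b.fun,m.sum()/255)
s=robot.read_state();M=rot(s["tool_rot"]).as_matrix();print("tool shift mm",(M.T@(np.array([b.x[0],b.x[1],.012])-s["position"]))*1000, "yaw die deg",np.degrees(b.x[2]))
E
```

```text
[ 0.62967858  0.28709137 -0.04329872] 183.60392156862744 3388.0
tool shift mm [ -0.17538245   3.05913452 146.26906352] yaw die deg -2.4808338487736643
```

View pics/c5.png

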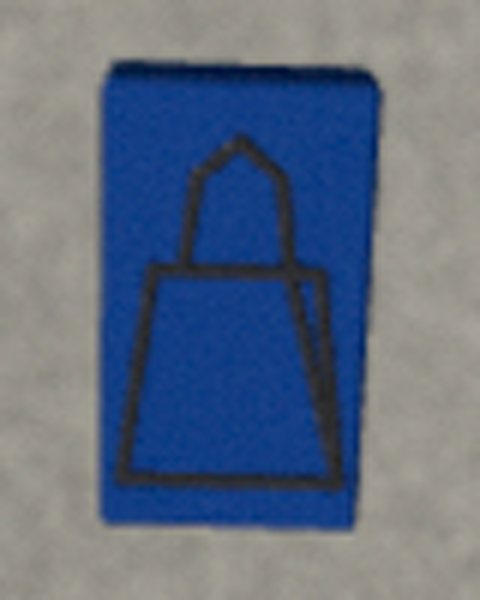

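```bash
python3 - <<'E'
from h import *
f,K,V=grab("wrist")
P=plane(np.array([(105,78),(378,82),(355,527),(103,522)])/6+[214.6,134.6],K,V,.02)
print(P.round(4),P.mean(0));
for a,b in((0,1),(1,2),(2,3),(3,0)):d=P[b]-P[a];print(np.linalg.norm(d),np.degrees(np.arctan2(d[1],d[0])))
E
```

```text
[[0.6704 0.3073 0.02  ]
 [0.6691 0.2632 0.02  ]
 [0.5904 0.2661 0.02  ]
 [0.5921 0.3107 0.02  ]] [0.63051755 0.28680019 0.02      ]
0.04411325059896355 -91.74260614815836
0.0786903126200812 177.88222202851895
0.04460897265441435 87.82708999050453
0.07836011140213583 -2.480921576984274
```

drive_tool(
  moves=[
    [0.5,3.2,0,0,0,1.5,1],
    [0,0,25,0,0,0,1],
    [0,0,25,0,0,0,1],
    [0,0,25,0,0,0,1],
    [0,0,25,0,0,0,1],
    [0,0,20,0,0,0,1],
    [0,0,10,0,0,0,1],
    [0,0,9,0,0,0,1],
    [0,0,0,0,0,0,1],
    [0,0,0,0,0,0,0],
    [0,0,0,0,0,0,0],
    [0,0,0,0,0,0,0],
    [0,0,0,0,0,0,0],
    [0,0,0,0,0,0,0],
    [0,0,0,0,0,0,0],
    [0,0,0,0,0,0,0],
    [0,0,0,0,0,0,0],
  ],
)

```text
time_s: 4.0
position: [0.6318, 0.2875, 0.0214]
tool_rot: [-0.001, 1.0, -0.022, 0.001]
wrist_force: [-0.6, -0.5, 6.5]
opening: 0.0443
```

```bash
python3 - <<'E'
from h import *
s=robot.read_state();print(s["position"],s["opening"],s["wrist_force"],rot(s["tool_rot"]).as_matrix().round(3).tolist())
f,K,V=grab("wrist");cv2.imwrite("pics/w2.png",f)
E
```

```text
[0.63183985 0.28747892 0.02135953] 0.04434388251544312 [-0.60261756 -0.51561104  6.51363174] [[0.999, -0.044, 0.003], [-0.044, -0.999, 0.001], [0.003, -0.002, -1.0]]
```

View pics/w2.png

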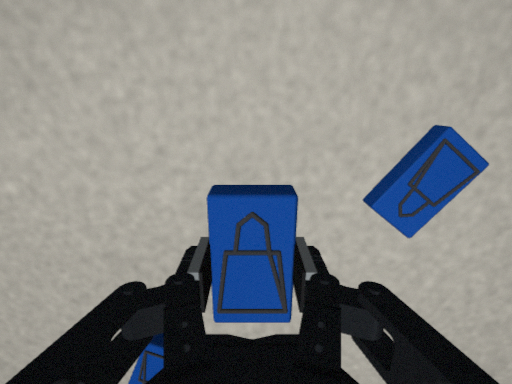

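drive_tool(
  moves=[
    [0,0,-10,0,0,0,0],
    [0,0,-30,0,0,0,0],
    [0,0,-30,0,0,0,0],
    [0,0,-30,0,0,0,0],
    [-16,15,-30,0,0,0,0],
    [-16,25,-30,0,0,0,0],
    [-16,30,-10,0,0,0,0],
    [-16,30,0,0,0,0,0],
    [-16,30,0,0,0,0,0],
    [-16,30,0,0,0,0,0],
    [-16,30,0,0,0,0,0],
    [-16,30,0,0,0,0,0],
    [-16,30,0,0,0,0,0],
    [-14,30,0,0,0,0,0],
    [0,25,0,0,0,0,0],
    [0,17,0,0,0,0,0],
    [0,0,0,0,0,-1.2,0],
    [0,0,0,0,0,0,0],
    [0,0,0,0,0,0,0],
  ],
)

```text
time_s: 5.63
position: [0.4587, -0.0269, 0.1892]
tool_rot: [-0.0, 1.0, -0.011, 0.0]
wrist_force: [0.8, 0.8, -1.7]
opening: 0.0444
```

```bash
python3 - <<'E'
from h import *
s=robot.read_state();print(s["position"],s["opening"],s["joint_pos"].round(2),rot(s["tool_rot"]).as_matrix().round(4).tolist())
f,K,V=grab("wrist");cv2.imwrite("pics/w3.png",f)
crop(f,130,20,390,250,3,"pics/w3c.png")
E
```

```text
[ 0.45871035 -0.02688412  0.18919919] 0.04443001893843608 [-0.01  0.21  0.01  2.08 -0.    0.85 -1.59] [[0.9997, -0.0224, 0.0002], [-0.0224, -0.9997, 0.0006], [0.0002, -0.0006, -1.0]]
```

View pics/w3.png

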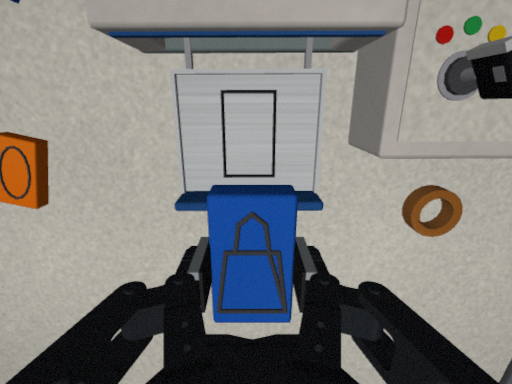

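View pics/w3c.png

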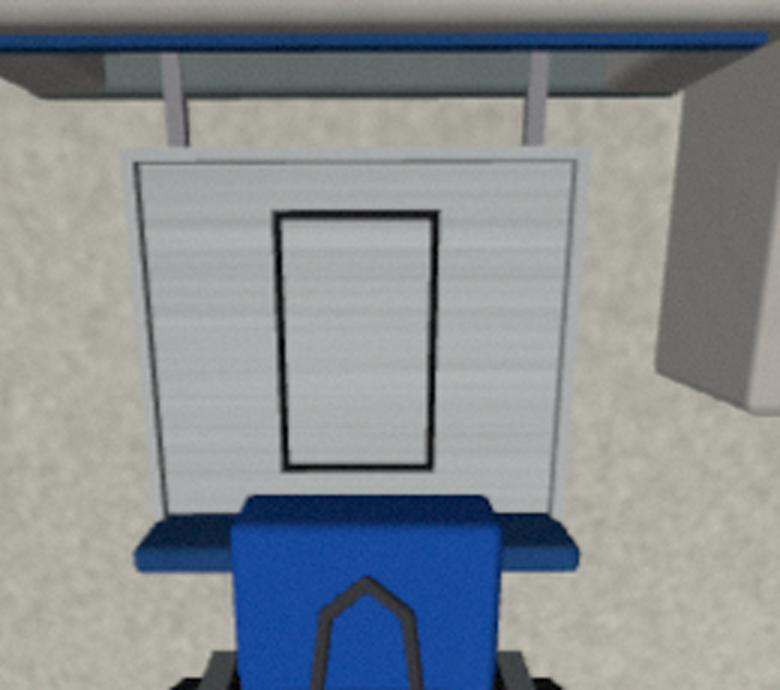

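```bash
python3 - <<'E'
from h import *
f,K,V=grab("wrist");s=robot.read_state();p=s["position"];M=rot(s["tool_rot"]).as_matrix()
crop(f,195,175,310,330,4,"pics/w3d.png")
def rep(P):
    print(P.round(4).tolist(),"mean",P.mean(0).round(4))
    for a,b in((0,1),(1,2),(2,3),(3,0)):d=P[b]-P[a];print("  ",np.linalg.norm(d).round(4),np.degrees(np.arctan2(d[1],d[0])).round(2))
m=plane(np.array([(273,211),(440,211),(434,470),(281,470)])/3+[129.7,19.7],K,V,.024);rep(m)
d=plane([(208,195),(297,195),(291,321),(214,321)],K,V,p[2]-.0014);rep(d);print("die in tool",(M.T@(d.mean(0)-p)*1000).round(2))
rep(plane(np.array([(135,160),(578,158),(550,515),(165,517)])/3+[129.7,19.7],K,V,.024))
# key/dots
print(plane([(444,34),(473,25),(498,33)],K,V,.085).round(4)); print(plane([(459,77)],K,V,.093).round(4))
print("tape",plane([(432,211)],K,V,.011).round(3))
E
```

```text
[[0.553, 0.0011, 0.024], [0.5517, -0.0545, 0.024], [0.4625, -0.0528, 0.024], [0.4639, 0.0035, 0.024]] mean [ 0.5078 -0.0257  0.024 ]
   0.0557 -91.32
   0.0891 178.91
   0.0564 88.66
   0.0891 -1.53
[[0.4976, -0.0069, 0.1876], [0.4965, -0.0508, 0.1876], [0.4186, -0.0497, 0.1876], [0.4197, -0.0046, 0.1876]] mean [ 0.4581 -0.028   0.1876]
   0.0439 -91.34
   0.0779 179.14
   0.0451 88.63
   0.0779 -1.7
die in tool [-0.67  1.65  1.4 ]
[[0.5696, 0.0453, 0.024], [0.5668, -0.0995, 0.024], [0.4441, -0.0964, 0.024], [0.4467, 0.0481, 0.024]] mean [ 0.5068 -0.0256  0.024 ]
   0.1449 -91.08
   0.1228 178.53
   0.1445 88.97
   0.1229 -1.28
[[ 0.5854 -0.1738  0.085 ]
 [ 0.5908 -0.194   0.085 ]
 [ 0.5851 -0.2138  0.085 ]]
[[ 0.5549 -0.1858  0.093 ]]
tape [[ 0.411 -0.244  0.011]]
```

View pics/w3d.png

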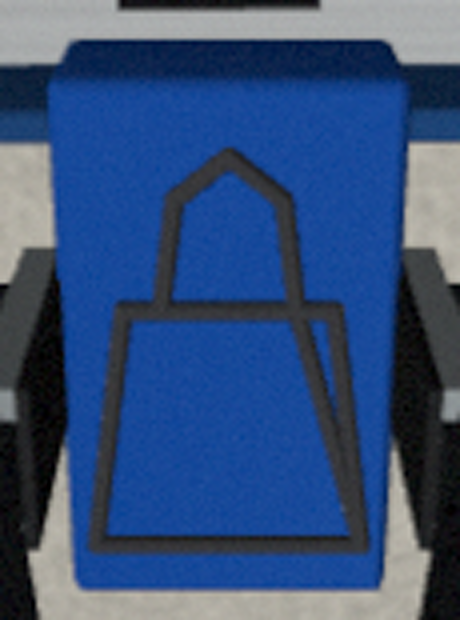

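```bash
python3 - <<'E'
from h import *
ps=[];qs=[]
for i in range(6):
    s=robot.read_state();ps.append(s["position"]);qs.append(s["tool_rot"]);d=robot.get_image("wrist")
ps=np.array(ps);print(ps.std(0)*1000,np.std(qs,axis=0))
p=ps.mean(0);M=R.from_quat(np.array(qs)[:,[1,2,3,0]]).mean().as_matrix();print(p,M.round(4).tolist())
T=np.eye(4);T[:3,:3]=M;T[:3,3]=p;V=np.linalg.inv(T@d["hand_eye"]);K=d["mtx"]
m=plane(np.array([(273,211),(440,211),(434,470),(281,470)])/3+[129.7,19.7],K,V,.024).mean(0)
e=plane(np.array([(48,80),(410,80),(382,588),(76,588)])/4+[194.6,174.6],K,V,p[2]-.0014);print(e.round(4))
e=e.mean(0)
print(m,e,"shift tool",(M.T@(m-e)*1000).round(2),"die in tool",(M.T@(e-p)*1000).round(2),"mark in tool",(M.T@(m-p)*1000).round(2),robot.read_state()["time_s"])
E
```

```text
[0.03026926 0.25585204 0.06445942] [7.13891336e-05 1.44812524e-06 1.37409885e-04 4.63632676e-05]
[ 0.45880029 -0.02666464  0.18889541] [[0.9998, -0.0211, -0.0002], [-0.0211, -0.9998, 0.0003], [-0.0002, -0.0003, -1.0]]
[[ 0.4978 -0.0064  0.1875]
 [ 0.4968 -0.051   0.1875]
 [ 0.4183 -0.0493  0.1875]
 [ 0.4193 -0.0045  0.1875]]
[ 0.50774649 -0.02585454  0.024     ] [ 0.45805822 -0.02782002  0.18749541] shift tool [ 49.66  -2.96 163.49] die in tool [-0.72  1.17  1.4 ] mark in tool [ 48.94  -1.79 164.89] 6.0333
```

```bash
python3 - <<'E'
from h import *
d=robot.get_image("wrist");print(d["hand_eye"],d["mtx"])
d=robot.get_image("wrist");print(d["hand_eye"][:,3])
E
```

```text
[[-1.61396176e-03 -9.47539777e-01 -3.19633800e-01  8.14901264e-02]
 [ 9.99997532e-01 -2.01732494e-03  9.30871025e-04  1.09111904e-03]
 [-1.52684256e-03 -3.19631508e-01  9.47540694e-01 -1.25345586e-01]
 [ 0.00000000e+00  0.00000000e+00  0.00000000e+00  1.00000000e+00]] [[271.38944855   0.         251.82297441]
 [  0.         271.38944855 194.23627751]
 [  0.           0.           1.        ]]
[ 0.08149038  0.00109121 -0.12534557  1.        ]
```

drive_tool(
  moves=[
    [12,-0.7,0,0,0,0,0],
    [16,-0.7,0,0,0,0,0],
    [14,-0.7,0,0,0,0,0],
    [7.7,-0.7,0,0,0,0,0],
    [0,0,20,0,0,0,0],
    [0,0,30,0,0,0,0],
    [0,0,30,0,0,0,0],
    [0,0,25,0,0,0,0],
    [0,0,15,0,0,0,0],
    [0,0,8,0,0,0,0],
    [0,0,0,0,0,0,0],
    [0,0,0,0,0,0,0],
  ],
)

```text
time_s: 7.13
position: [0.5086, -0.026, 0.0611]
tool_rot: [-0.0, 1.0, -0.011, -0.0]
wrist_force: [0.3, -0.2, -0.9]
opening: 0.0446
```

```bash
python3 - <<'E'
from h import *
s=robot.read_state();print(s["position"],s["opening"],s["wrist_force"])
f,K,V=grab("wrist");cv2.imwrite("pics/w4.png",f)
crop(f,170,130,340,340,3.5,"pics/w4c.png")
f,K,V=grab("side");crop(f,210,160,310,230,7,"pics/s4.png")
E
```

```text
[ 0.50863436 -0.02599234  0.06111014] 0.04461908283030849 [ 0.25071436 -0.19777044 -0.91258851]
```

View pics/w4c.png

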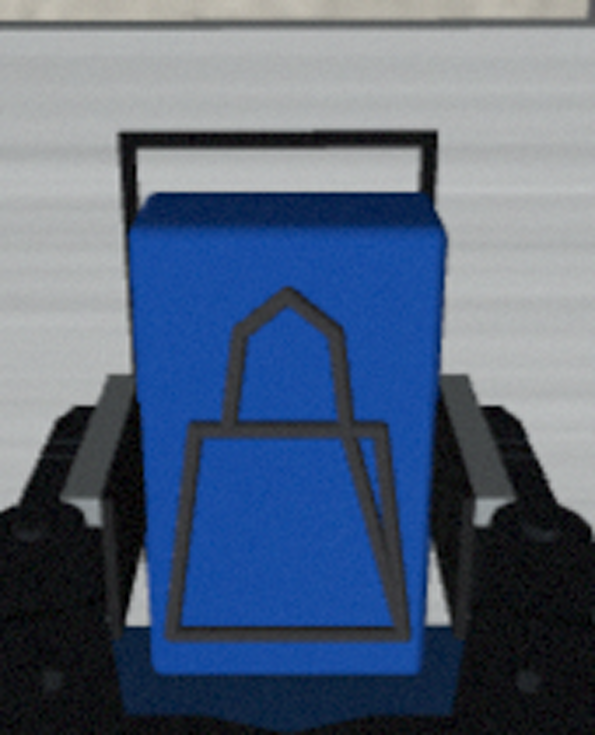

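View pics/s4.png

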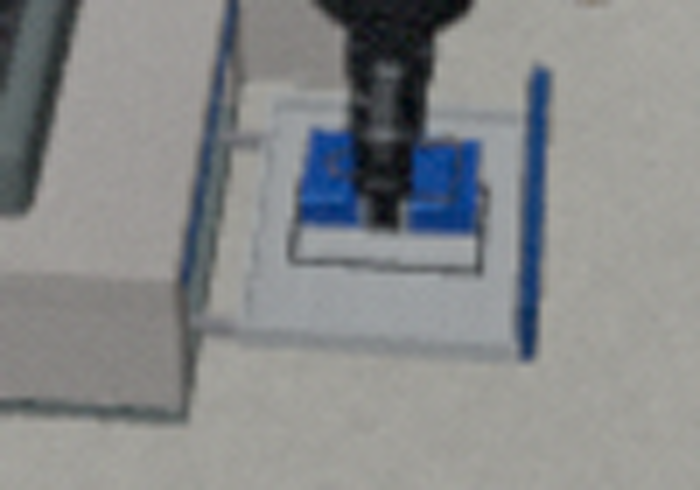

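```bash
python3 - <<'E'
from h import *
s=robot.read_state();f,K,V=grab("wrist");M=rot(s["tool_rot"]).as_matrix();p=s["position"]
o=np.array([169.65,129.65])
t=lambda c,z:((plane(np.array(c)/3.5+o,K,V,z)-p)@M*1000).round(2)
m=t([(119,131),(438,131)],.024);d=t([(130,232),(446,232),(425,673),(152,673)],p[2]-.0014)
print("mark far",m,m.mean(0),"die",d,d.mean(0)); print("die bottom far",t([(148,197),(436,197)],p[2]-.0214))
# side view check
f,K,V=grab("side");o=np.array([209.9,159.9])
q=plane(np.array([(290,262),(482,272)])/7+o,K,V,.024);print("side near mark edge",q)
q=plane(np.array([(298,222),(478,232)])/7+o,K,V,p[2]-.0214);print("side die bottom near edge",q)
E
```

```text
mark far [[ 44.01 -28.35  38.23]
 [ 43.9   27.73  38.22]] [43.955 -0.31  38.225] die [[ 37.87 -21.03   1.48]
 [ 37.77  23.59   1.48]
 [-40.21  24.08   1.31]
 [-40.07 -21.59   1.31]] [-1.16    1.2625  1.395 ]
die bottom far [[ 36.96 -21.29  21.48]
 [ 36.86  25.21  21.48]]
side near mark edge [[0.55122279 0.00535863 0.024     ]
 [0.46289564 0.00543485 0.024     ]]
side die bottom near edge [[ 0.54813435 -0.00448858  0.04072667]
 [ 0.46571359 -0.00396113  0.04072667]]
```

drive_tool(
  moves=[
    [0,-2.1,0,0,0,0,0],
    [0,0,6,0,0,0,0],
    [0,0,4,0,0,0,0],
    [0,0,2,0,0,0,0],
    [0,0,0,0,0,0,0],
    [0,0,0,0,0,0,0],
  ],
)

```text
time_s: 7.83
position: [0.5082, -0.0239, 0.0485]
tool_rot: [0.0, 1.0, -0.011, -0.0]
wrist_force: [0.5, -0.9, -2.5]
opening: 0.0446
```

```bash
python3 - <<'E'
from h import *
s=robot.read_state();print(s["position"],s["opening"],s["wrist_force"])
f,K,V=grab("wrist");crop(f,170,130,340,340,3.5,"pics/w5c.png")
E
```

```text
[ 0.50821358 -0.02391941  0.04853988] 0.04461502014910263 [ 0.51273624 -0.89471427 -2.4751414 ]
```

View pics/w5c.png

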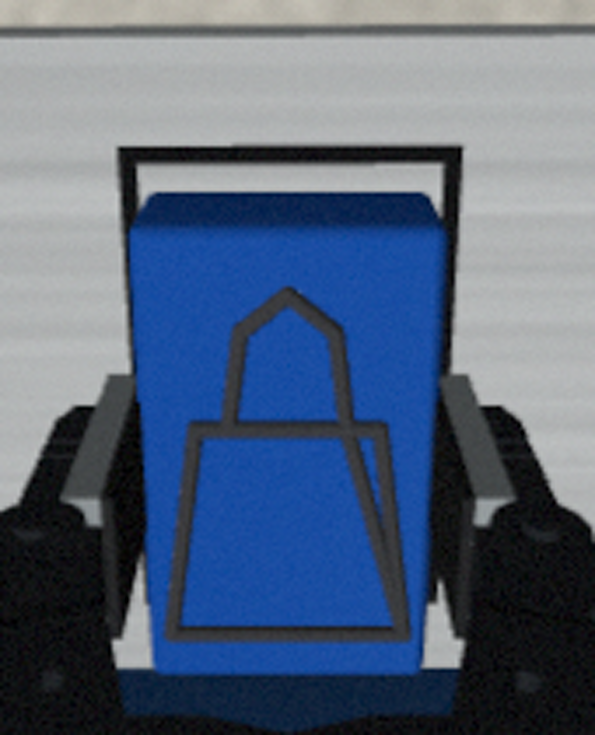

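drive_tool(
  moves=[
    [0,0,1,0,0,0,0],
    [0,0,1,0,0,0,0],
    [0,0,0.5,0,0,0,0],
    [0,0,0,0,0,0,0],
    [0,0,0,0,0,0,0],
  ],
)

```text
time_s: 8.3
position: [0.5086, -0.0239, 0.0464]
tool_rot: [-0.0, 1.0, -0.011, -0.0]
wrist_force: [-0.4, 0.1, -1.1]
opening: 0.0448
```

drive_tool(
  moves=[
    [0,0,0.5,0,0,0,0],
    [0,0,0.5,0,0,0,0],
    [0,0,0,0,0,0,0],
    [0,0,0,0,0,0,0],
  ],
)

```text
time_s: 8.63
position: [0.5086, -0.0239, 0.0454]
tool_rot: [-0.0, 1.0, -0.011, -0.0]
wrist_force: [-1.4, 0.6, -2.2]
opening: 0.0446
```

drive_tool(
  moves=[
    [0,0,0.5,0,0,0,0],
    [0,0,0.5,0,0,0,0],
    [0,0,0,0,0,0,0],
    [0,0,0,0,0,0,0],
  ],
)

```text
time_s: 8.97
position: [0.5094, -0.0239, 0.0453]
tool_rot: [-0.0, 1.0, -0.011, 0.001]
wrist_force: [-1.0, 0.2, 5.4]
opening: 0.0443
```

```bash
python3 - <<'E'
from h import *
s=robot.read_state();print(s["position"],s["opening"],s["wrist_force"])
f,K,V=grab("wrist");crop(f,170,130,340,340,3.5,"pics/w6c.png")
E
```

```text
[ 0.50944353 -0.02389976  0.04526681] 0.044256824031431996 [-1.02185998  0.1990726   5.41772026]
```

View pics/w6c.png

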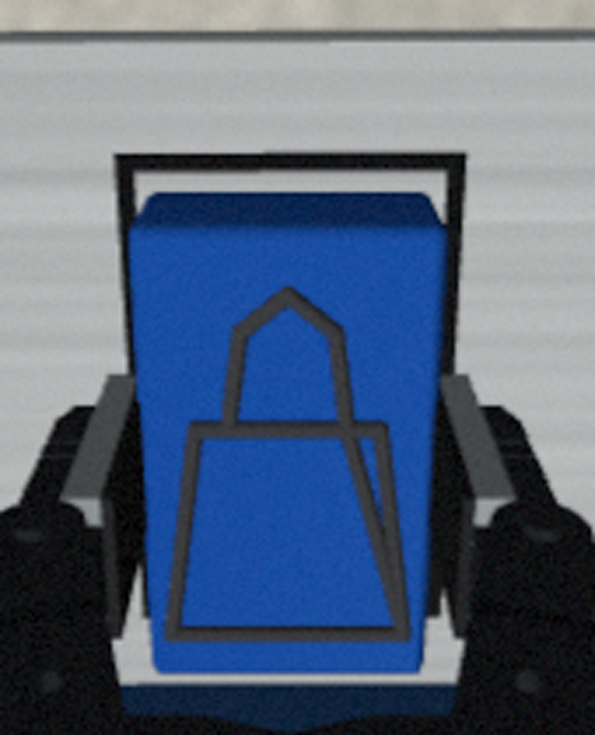

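```bash
python3 - <<'E'
from h import *
s=robot.read_state();f,K,V=grab("wrist");M=rot(s["tool_rot"]).as_matrix();p=s["position"]
o=np.array([169.65,129.65])
t=lambda c,z:((plane(np.array(c)/3.5+o,K,V,z)-p)@M*1000).round(2)
print(t([(115,154),(467,154)],.024),t([(148,195),(436,195)],.024),t([(130,231),(446,231),(424,673),(152,673)],.044))
E
```

```text
[[ 44.15 -26.16  21.32]
 [ 44.04  29.77  21.32]] [[ 37.35 -21.25  21.31]
 [ 37.25  25.17  21.31]] [[ 38.08 -21.     1.31]
 [ 37.98  23.55   1.31]
 [-40.08  23.89   1.18]
 [-39.94 -21.56   1.18]]
```

drive_tool(
  moves=[
    [0,0,-0.7,0,0,0,0],
    [0,0,0,0,0,0,0.6],
    [0,0,0,0,0,0,0.8],
    [0,0,0,0,0,0,1],
    [0,0,0,0,0,0,1],
    [0,0,0,0,0,0,1],
    [0,0,-10,0,0,0,1],
    [0,0,-25,0,0,0,1],
    [0,0,-35,0,0,0,1],
    [0,0,-35,0,0,0,1],
    [0,0,-35,0,0,0,1],
    [0,0,0,0,0,0,1],
    [0,0,0,0,0,0,1],
  ],
)

```text
time_s: 10.15
position: [0.5105, -0.0239, 0.1883]
tool_rot: [-0.0, 1.0, -0.011, 0.003]
wrist_force: [0.2, -0.0, -0.9]
opening: 0.0855
```

```bash
python3 - <<'E'
from h import *
s=robot.read_state();print(s["position"],s["opening"],s["wrist_force"],s["joint_pos"].round(2))
f,K,V=grab("wrist");cv2.imwrite("pics/w7.png",f);crop(f,180,120,330,320,3.5,"pics/w7c.png")
E
```

```text
[ 0.51047603 -0.02392294  0.18826881] 0.08551983125172528 [ 0.20281749 -0.017697   -0.93246209] [-0.02  0.29  0.01  1.97 -0.    0.87 -1.6 ]
```

View pics/w7.png

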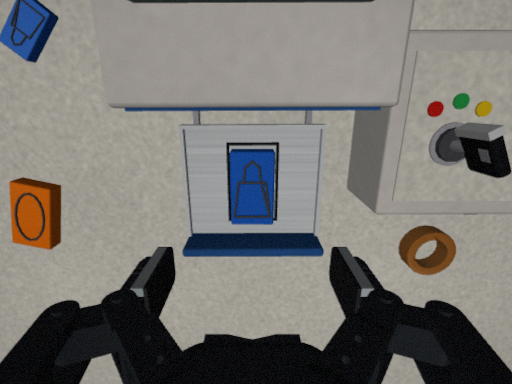

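View pics/w7c.png

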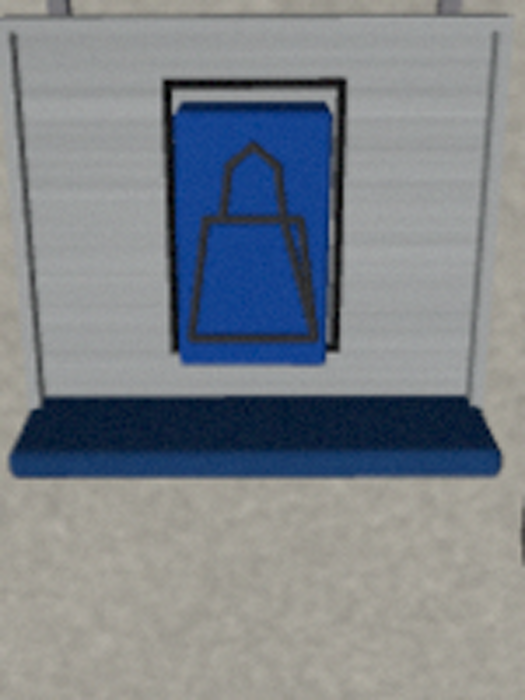

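```bash
python3 - <<'E'
from h import *
f,K,V=grab("wrist")
o=np.array([179.65,119.65])
def rep(P):
    print(P.round(4).tolist(),"mean",P.mean(0).round(4))
    for a,b in((0,1),(1,2),(2,3),(3,0)):d=P[b]-P[a];print("  ",np.linalg.norm(d).round(4),np.degrees(np.arctan2(d[1],d[0])).round(2))
rep(plane(np.array([(163,79),(346,79),(339,353),(171,353)])/3.5+o,K,V,.024))
rep(plane(np.array([(173,112),(332,112),(327,363),(180,363)])/3.5+o,K,V,.044))
print(plane(np.array([(178,102),(328,102)])/3.5+o,K,V,.024))
E
```

```text
[[0.5521, 0.0006, 0.024], [0.5508, -0.0544, 0.024], [0.4611, -0.0527, 0.024], [0.4625, 0.0028, 0.024]] mean [ 0.5066 -0.0259  0.024 ]
   0.055 -91.4
   0.0897 178.92
   0.0555 88.57
   0.0897 -1.42
[[0.5455, -0.0036, 0.044], [0.5444, -0.0485, 0.044], [0.4668, -0.0472, 0.044], [0.4679, -0.0018, 0.044]] mean [ 0.5061 -0.0253  0.044 ]
   0.0449 -91.41
   0.0776 178.99
   0.0454 88.57
   0.0776 -1.32
[[ 0.54511364 -0.00356605  0.024     ]
 [ 0.54400059 -0.04895198  0.024     ]]
```

The die sits within about 0.6 mm and 0.1° of the mark. Next I'll shut the gripper, get behind the lip and push.

drive_tool(
  moves=[
    [-20,0,0,0,0,0,0],
    [-30,0,0,0,0,0,0],
    [-30,0,0,0,0,0,0],
    [-25,0,0,0,0,0,0],
    [0,0,25,0,0,0,0],
    [0,0,30,0,0,0,0],
    [0,0,30,0,0,0,0],
    [0,0,25,0,0,0,0],
    [0,0,17,0,0,0,0],
    [0,0,0,0,6,0,0],
    [0,0,0,0,6,0,0],
    [0,0,0,0,0,0,0],
    [0,0,0,0,0,0,0],
  ],
)

```text
time_s: 11.33
position: [0.4085, -0.023, 0.0545]
tool_rot: [0.002, 0.995, -0.011, 0.096]
wrist_force: [0.2, 0.4, 0.5]
opening: 0.0
```

```bash
python3 - <<'E'
from h import *
s=robot.read_state();print(s["position"],s["opening"],s["wrist_force"],rot(s["tool_rot"]).as_matrix().round(3).tolist(),s["joint_pos"].round(2))
f,K,V=grab("side");crop(f,180,120,320,230,5.5,"pics/s8.png")
E
```

```text
[ 0.40845765 -0.0230038   0.0544775 ] 1.9283136387523178e-05 [0.23834847 0.41664343 0.53751498] [[0.981, -0.023, 0.191], [-0.022, -1.0, -0.005], [0.191, 0.001, -0.982]] [ 0.07  0.33 -0.09  2.42  0.19  0.21 -1.79]
```

View pics/s8.png

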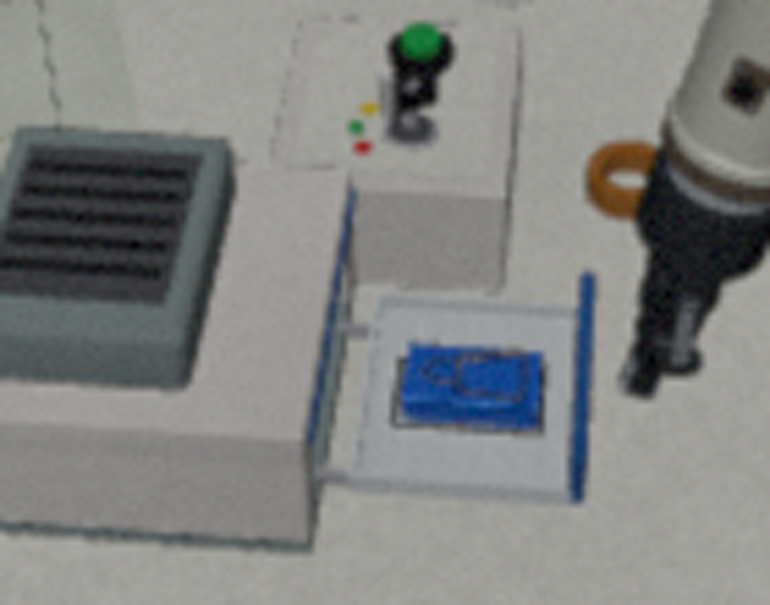

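drive_tool(
  moves=[
    [4.9,0,0.96,0,0,0,0],
    [4.9,0,0.96,0,0,0,0],
    [2.94,0,0.57,0,0,0,0],
    [2.94,0,0.57,0,0,0,0],
    [2.94,0,0.57,0,0,0,0],
    [2.94,0,0.57,0,0,0,0],
    [3.92,0,0.76,0,0,0,0],
    [4.9,0,0.96,0,0,0,0],
    [5.89,0,1.15,0,0,0,0],
    [6.87,0,1.34,0,0,0,0],
    [6.87,0,1.34,0,0,0,0],
    [6.87,0,1.34,0,0,0,0],
    [6.87,0,1.34,0,0,0,0],
    [6.87,0,1.34,0,0,0,0],
    [6.87,0,1.34,0,0,0,0],
    [5.89,0,1.15,0,0,0,0],
    [4.9,0,0.96,0,0,0,0],
    [3.92,0,0.76,0,0,0,0],
    [1.96,0,0.38,0,0,0,0],
    [0,0,0,0,0,0,0],
  ],
)

```text
time_s: 13.05
position: [0.5072, -0.0253, 0.0564]
tool_rot: [0.002, 0.995, -0.012, 0.099]
wrist_force: [-0.8, -0.3, 1.0]
opening: 0.0001
```

```bash
python3 - <<'E'
from h import *
s=robot.read_state();print(s["position"],s["opening"],s["wrist_force"],rot(s["tool_rot"]).as_matrix().round(3).tolist(),s["joint_pos"].round(2))
f,K,V=grab("side");crop(f,180,120,320,230,5.5,"pics/s9.png")
f,K,V=grab("wrist");cv2.imwrite("pics/w9.png",f)
E
```

```text
[ 0.50724565 -0.02533305  0.05637376] 0.00014607576118508064 [-0.81534668 -0.30972899  0.99547185] [[0.98, -0.023, 0.197], [-0.023, -1.0, -0.006], [0.197, 0.001, -0.98]] [ 0.09  0.44 -0.11  2.2   0.18  0.31 -1.77]
```

View pics/s9.png

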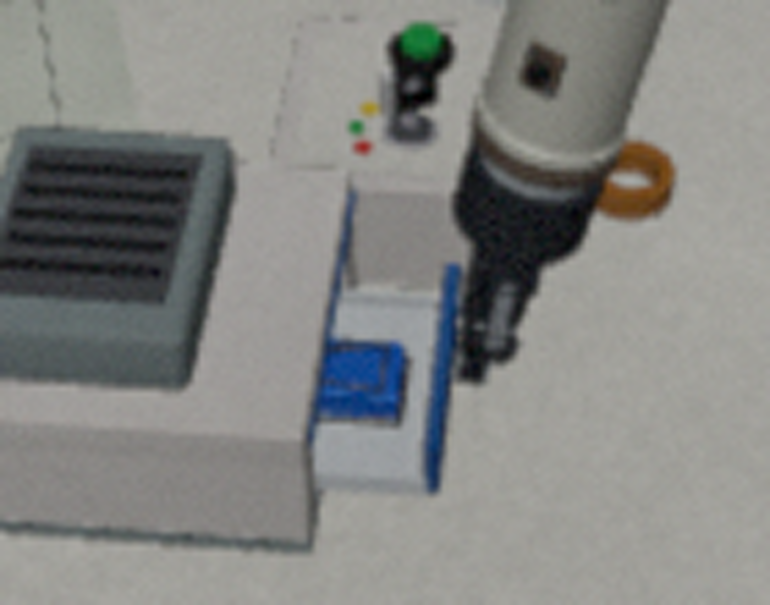

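View pics/w9.png

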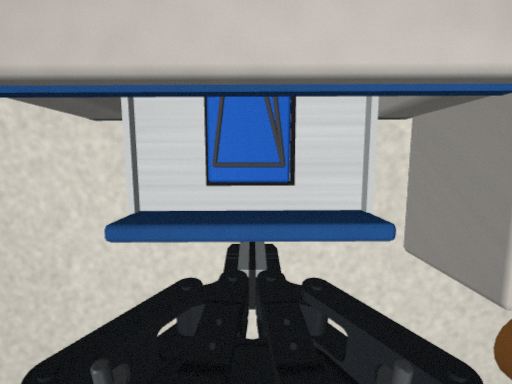

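drive_tool(
  moves=[
    [1.96,0,0.39,0,0,0,0],
    [2.94,0,0.59,0,0,0,0],
    [3.92,0,0.79,0,0,0,0],
    [4.9,0,0.98,0,0,0,0],
    [4.9,0,0.98,0,0,0,0],
    [4.9,0,0.98,0,0,0,0],
    [4.9,0,0.98,0,0,0,0],
    [4.9,0,0.98,0,0,0,0],
    [3.92,0,0.79,0,0,0,0],
    [2.94,0,0.59,0,0,0,0],
    [1.96,0,0.39,0,0,0,0],
    [1.96,0,0.39,0,0,0,0],
    [1.96,0,0.39,0,0,0,0],
    [0,0,0,0,0,0,0],
  ],
)

```text
time_s: 14.32
position: [0.5537, -0.0262, 0.0561]
tool_rot: [0.002, 0.995, -0.011, 0.098]
wrist_force: [-0.0, 1.0, -0.6]
opening: -0.0001
```

drive_tool(
  moves=[
    [0.98,0,0.2,0,0,0,0],
    [0.98,0,0.2,0,0,0,0],
    [0.98,0,0.2,0,0,0,0],
    [0.98,0,0.2,0,0,0,0],
    [0.98,0,0.2,0,0,0,0],
    [0.98,0,0.2,0,0,0,0],
    [0,0,0,0,0,0,0],
  ],
)

```text
time_s: 14.9
position: [0.5595, -0.0263, 0.0561]
tool_rot: [0.002, 0.995, -0.011, 0.098]
wrist_force: [-0.2, 0.6, 0.2]
opening: 0.0001
```

drive_tool(
  moves=[
    [0.98,0,0.2,0,0,0,0],
    [0.98,0,0.2,0,0,0,0],
    [0.98,0,0.2,0,0,0,0],
    [0.98,0,0.2,0,0,0,0],
    [0,0,0,0,0,0,0],
  ],
)

```text
time_s: 15.32
position: [0.562, -0.0264, 0.0556]
tool_rot: [0.002, 0.995, -0.011, 0.097]
wrist_force: [-5.2, 0.5, 2.7]
opening: -0.0002
```

```bash
python3 - <<'E'
from h import *
s=robot.read_state();print(s["position"],s["wrist_force"])
f,K,V=grab("side");crop(f,180,120,320,230,5.5,"pics/s10.png")
f,K,V=grab("wrist");cv2.imwrite("pics/w10.png",f)
E
```

```text
[ 0.56204406 -0.02643246  0.05558671] [-5.19606469  0.52180959  2.65899511]
```

View pics/w10.png

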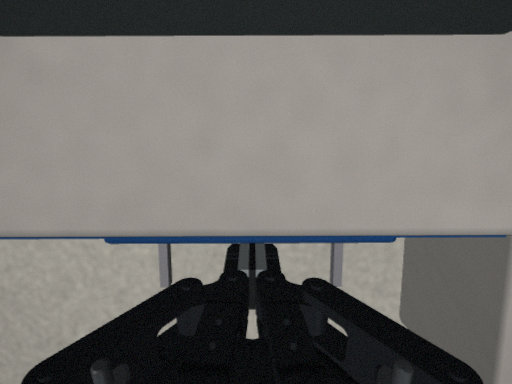

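drive_tool(
  moves=[
    [0.98,0,0.2,0,0,0,0],
    [0.98,0,0.2,0,0,0,0],
    [0,0,0,0,0,0,0],
    [0,0,0,0,0,0,0],
  ],
)

```text
time_s: 15.75
position: [0.5622, -0.0265, 0.0551]
tool_rot: [0.002, 0.995, -0.011, 0.095]
wrist_force: [-9.6, 1.6, 6.4]
opening: -0.0001
```

drive_tool(
  moves=[
    [-4.9,0,-0.98,0,0,0,0],
    [-15,0,-3,0,0,0,0],
    [-20,0,-4,0,0,0,0],
    [0,0,-10,0,-5.6,0,0],
    [0,0,-25,0,-5.6,0,0],
    [0,0,-35,0,0,0,0.3],
    [0,0,-35,0,0,0,0.7],
    [0,0,-35,0,0,0,1],
    [6,15,-30,0,0,0,1],
    [6,30,0,0,0,0,1],
    [6,30,0,0,0,0,1],
    [6,30,0,0,0,0,1],
    [6,30,0,0,0,0,1],
    [6,28,0,0,0,0,1],
    [0,0,0,0,0,-6.8,1],
    [0,0,0,0,0,-6.8,1],
    [0,0,0,0,0,-6.8,1],
    [0,0,0,0,0,-6.8,1],
    [0,0,0,0,0,-6.8,1],
    [0,0,0,0,0,0,1],
  ],
)

```text
time_s: 17.42
position: [0.5527, -0.1896, 0.2256]
tool_rot: [0.002, 0.959, 0.283, 0.002]
wrist_force: [0.4, 0.3, 0.4]
opening: 0.0857
```

```bash
python3 - <<'E'
from h import *
s=robot.read_state();print(s["position"],s["opening"],s["wrist_force"],rot(s["tool_rot"]).as_matrix().round(3).tolist(),s["joint_pos"].round(2))
f,K,V=grab("wrist");cv2.imwrite("pics/w11.png",f);crop(f,170,90,370,290,3,"pics/w11c.png")
f,K,V=grab("side");crop(f,180,120,320,230,5.5,"pics/s11.png")
E
```

```text
[ 0.55274809 -0.18956306  0.22564322] 0.0856719458628882 [0.37960942 0.33450885 0.38688784] [[0.84, 0.543, 0.005], [0.543, -0.84, -0.002], [0.003, 0.004, -1.0]] [ 0.46  0.38 -0.23  1.75  0.1   1.01 -0.8 ]
```

View pics/w11.png

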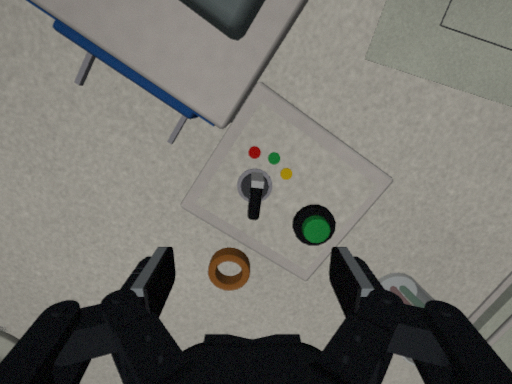

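View pics/s11.png

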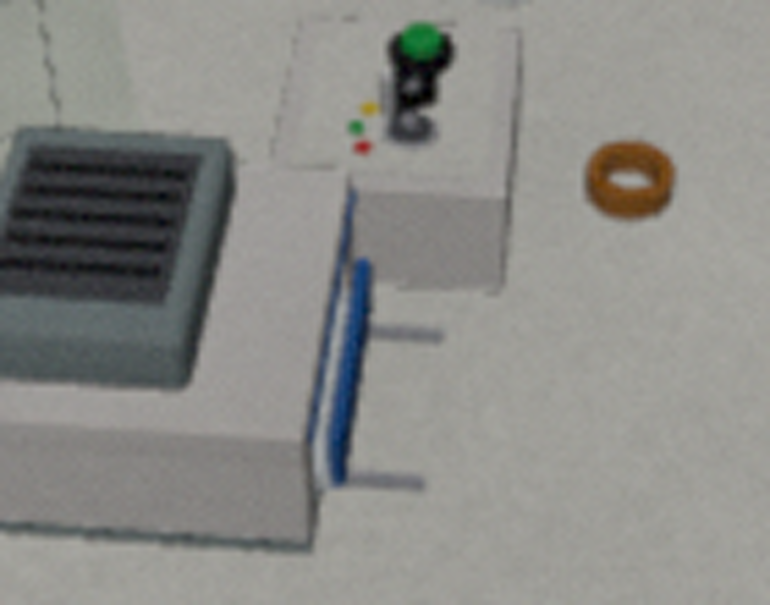

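View crop.

```bash
python3 - <<'E'
from h import *
f=cv2.imread("pics/w11.png");crop(f,215,140,345,250,6,"pics/w11c.png")
E
```

```text
(no output)
```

View pics/w11c.png

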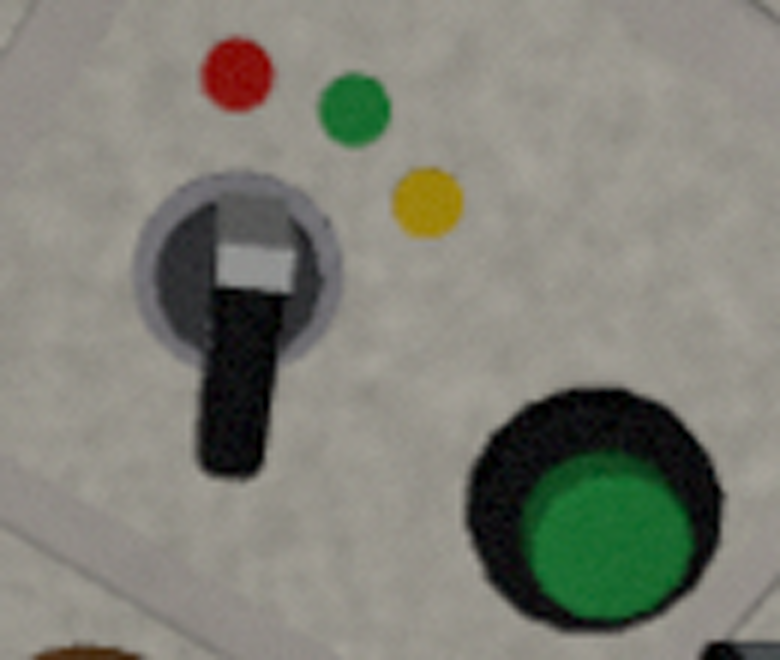

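```bash
python3 - <<'E'
from h import *
f,K,V=grab("wrist");s=robot.read_state();M=rot(s["tool_rot"]).as_matrix();p=s["position"]
o=np.array([214.6,139.6])
w=lambda c,z:plane(np.array(c)/6+o,K,V,z)
a=w([(256,244),(233,479)],.135);print("key top",a.round(4),a.mean(0).round(4),np.linalg.norm(a[1]-a[0]))
d=a[0]-a[1];print("key yaw",np.degrees(np.arctan2(d[1],d[0])),"tool x yaw",np.degrees(np.arctan2(M[1,0],M[0,0])))
b=w([(238,272)],.093)[0];print("barrel",b)
D=w([(238,75),(355,110),(428,203)],.085);print(D.round(4))
for q in D: e=q-b;print(np.degrees(np.arctan2(e[1],e[0])),np.linalg.norm(e[:2]))
for z in(.09,.095,.1,.105,.11,.115):
    g=w([(610,537)],z)[0];e=g-a.mean(0);print(z,g.round(4),np.linalg.norm(e[:2]).round(4),np.degrees(np.arctan2(e[1],e[0])).round(1))
print("ring", w([(595,510)],.085).round(4), "ring diam",np.linalg.norm(w([(468,510)],.088)-w([(722,510)],.088)))
print("key in tool",(M.T@(np.r_[a.mean(0)[:2],.12]-p)*1000).round(1))
E
```

```text
key top [[ 0.5726 -0.1832  0.135 ]
 [ 0.5412 -0.1994  0.135 ]] [ 0.5569 -0.1913  0.135 ] 0.03534038495869703
key yaw 27.314956842692965 tool x yaw 32.45204181350052
barrel [ 0.55765238 -0.19043819  0.093     ]
[[ 0.5841 -0.1737  0.085 ]
 [ 0.5895 -0.1931  0.085 ]
 [ 0.583  -0.2123  0.085 ]]
32.32455062982979 0.03128486699370452
-4.857259106582432 0.031989973710153774
-40.833677669062766 0.03346146529709896
0.09 [ 0.5508 -0.2729  0.09  ] 0.0818 -94.2
0.095 [ 0.5522 -0.2705  0.095 ] 0.0793 -93.4
0.1 [ 0.5535 -0.268   0.1   ] 0.0768 -92.5
0.105 [ 0.5549 -0.2656  0.105 ] 0.0743 -91.6
0.11 [ 0.5562 -0.2632  0.11  ] 0.0719 -90.6
0.115 [ 0.5575 -0.2608  0.115 ] 0.0695 -89.5
ring [[ 0.5524 -0.2698  0.085 ]] ring diam 0.04507701715002865
key in tool [  2.5   3.7 105.6]
```

drive_tool(
  moves=[
    [1.7,3.6,0,0,0,2.5,1],
    [0,0,20,0,0,0,1],
    [0,0,25,0,0,0,1],
    [0,0,25,0,0,0,0.7],
    [0,0,0,0,0,0,0.6],
    [0,0,0,0,0,0,0.6],
  ],
)

```text
time_s: 18.07
position: [0.5546, -0.1909, 0.1544]
tool_rot: [0.0, 0.966, 0.26, 0.0]
wrist_force: [0.7, -0.3, -0.0]
opening: 0.0522
```

```bash
python3 - <<'E'
from h import *
s=robot.read_state();print(s["position"],s["opening"],s["wrist_force"],rot(s["tool_rot"]).as_matrix().round(3).tolist())
f,K,V=grab("wrist");cv2.imwrite("pics/w12.png",f)
E
```

```text
[ 0.55461282 -0.19091341  0.15444716] 0.05216558614046477 [ 0.67644749 -0.31952914 -0.0374482 ] [[0.865, 0.501, 0.0], [0.501, -0.865, -0.0], [-0.0, 0.0, -1.0]]
```

View pics/w12.png

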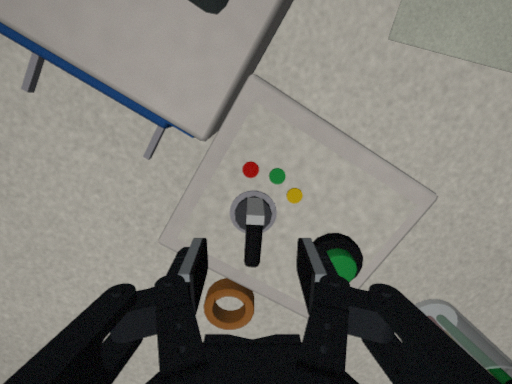

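```bash
python3 - <<'E'
from h import *
f,K,V=grab("wrist");s=robot.read_state();M=rot(s["tool_rot"]).as_matrix();p=s["position"]
crop(f,220,155,290,280,4.5,"pics/w12c.png")
E
```

```text
(no output)
```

View pics/w12c.png

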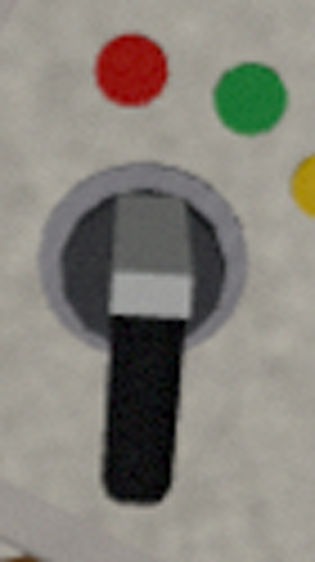

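```bash
python3 - <<'E'
from h import *
f,K,V=grab("wrist");s=robot.read_state();M=rot(s["tool_rot"]).as_matrix();p=s["position"]
a=plane(np.array([(151,272),(136,502)])/4.5+[219.6,154.6],K,V,.135);d=a[0]-a[1]
print(a.mean(0),np.linalg.norm(d),np.degrees(np.arctan2(d[1],d[0])),"in tool",((a-p)@M*1000).round(1),p)
b=plane(np.array([(144,257)])/4.5+[219.6,154.6],K,V,.093);print(b,((b-p)@M*1000).round(1))
E
```

```text
[ 0.55775745 -0.19145601  0.135     ] 0.03482204482005083 26.670344850166696 in tool [[ 18.1   1.2  22.3]
 [-16.7  -0.9  22.2]] [ 0.55690689 -0.19160933  0.15725082]
[[ 0.55995725 -0.19049583  0.093     ]] [[ 2.9  0.3 64.3]]
```

drive_tool(
  moves=[
    [0.7,0.1,10,0,0,1.5,0.6],
    [0,0,15,0,0,0,0.6],
    [0,0,10,0,0,0,0.6],
    [0,0,3,0,0,0,0.6],
    [0,0,0,0,0,0,0.6],
    [0,0,0,0,0,0,0.3],
    [0,0,0,0,0,0,0.2],
    [0,0,0,0,0,0,0.1],
    [0,0,0,0,0,0,0],
    [0,0,0,0,0,0,0],
    [0,0,0,0,0,0,0],
    [0,0,0,0,0,0,0],
    [0,0,0,0,0,0,0],
  ],
)

```text
time_s: 19.3
position: [0.5565, -0.1908, 0.1183]
tool_rot: [0.001, 0.969, 0.248, 0.002]
wrist_force: [-2.0, 1.9, 5.5]
opening: 0.0095
```

```bash
python3 - <<'E'
from h import *
s=robot.read_state();print(s["position"],s["opening"],s["wrist_force"],s["wrist_torque"],rot(s["tool_rot"]).as_matrix().round(3).tolist())
f,K,V=grab("wrist");cv2.imwrite("pics/w13.png",f)
E
```

```text
[ 0.5565441  -0.19080664  0.11831435] 0.009459603815786252 [-1.98821582  1.93474532  5.51144528] [ 0.38888254  0.49360713 -0.06435776] [[0.877, 0.48, 0.004], [0.48, -0.877, -0.001], [0.003, 0.003, -1.0]]
```

View pics/w13.png

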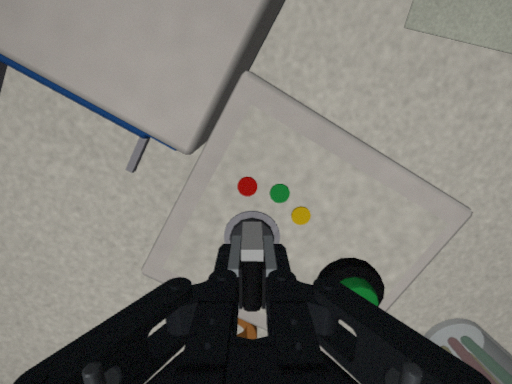

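drive_tool(
  moves=[
    [0,0,0,0,0,4,0],
    [0,0,0,0,0,6,0],
    [0,0,0,0,0,6,0],
    [0,0,0,0,0,6,0],
    [0,0,0,0,0,6,0],
    [0,0,0,0,0,6,0],
  ],
)

```text
time_s: 19.85
position: [0.5564, -0.1905, 0.1183]
tool_rot: [0.0, 0.999, -0.049, 0.002]
wrist_force: [-2.9, 2.2, 7.2]
opening: 0.0094
```

drive_tool(
  moves=[
    [0,0,0,0,0,6,0],
    [0,0,0,0,0,6,0],
    [0,0,0,0,0,6,0],
    [0,0,0,0,0,6,0],
    [0,0,0,0,0,4,0],
  ],
)

```text
time_s: 20.27
position: [0.5565, -0.1902, 0.1183]
tool_rot: [-0.0, 0.957, -0.289, 0.002]
wrist_force: [-2.4, 2.2, 6.3]
opening: 0.0092
```

```bash
python3 - <<'E'
from h import *
s=robot.read_state();M=rot(s["tool_rot"]).as_matrix();print(s["position"],s["opening"],s["wrist_force"],s["wrist_torque"],np.degrees(np.arctan2(M[1,0],M[0,0])))
f,K,V=grab("wrist");cv2.imwrite("pics/w14.png",f)
E
```

```text
[ 0.556538   -0.19015546  0.1183023 ] 0.009232778482139098 [-2.36874991  2.24521064  6.31658486] [0.53362697 0.59044741 0.27634859] -33.544973844201486
```

View pics/w14.png

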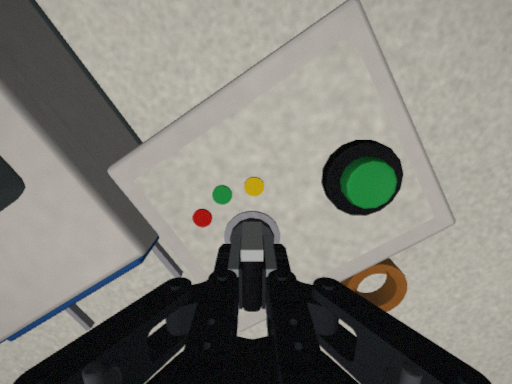

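drive_tool(
  moves=[
    [0,0,0,0,0,3,0],
    [0,0,0,0,0,2,0],
    [0,0,0,0,0,0,0],
    [0,0,0,0,0,0,0],
  ],
)

```text
time_s: 20.65
position: [0.5565, -0.1901, 0.1183]
tool_rot: [0.0, 0.945, -0.326, 0.002]
wrist_force: [-3.4, 2.1, 6.0]
opening: 0.0092
```

```bash
python3 - <<'E'
from h import *
s=robot.read_state();M=rot(s["tool_rot"]).as_matrix();print(s["position"],s["opening"],s["wrist_force"],s["wrist_torque"],np.degrees(np.arctan2(M[1,0],M[0,0])))
E
```

```text
[ 0.55653929 -0.19009096  0.11828554] 0.009179888065279106 [-3.35869047  2.11138705  5.9982254 ] [0.40040416 0.68888143 0.94553108] -38.09500636579376
```

drive_tool(
  moves=[
    [0,0,0,0,0,0,0],
    [0,0,0,0,0,0,0],
    [0,0,0,0,0,0,0],
    [0,0,0,0,0,0,1],
    [0,0,0,0,0,0,1],
    [0,0,0,0,0,0,1],
    [0,0,0,0,0,0,1],
    [0,0,0,0,0,0,1],
    [0,0,0,0,0,0,1],
    [0,0,-10,0,0,0,1],
    [0,0,-20,0,0,0,1],
    [0,0,-25,0,0,0,1],
    [0,0,-25,0,0,0,1],
    [0,0,-20,0,0,0,1],
    [0,0,0,0,0,0,1],
  ],
)

```text
time_s: 21.9
position: [0.5589, -0.1921, 0.2232]
tool_rot: [-0.0, 0.945, -0.328, 0.006]
wrist_force: [0.5, 0.6, 0.3]
opening: 0.0856
```

```bash
python3 - <<'E'
from h import *
s=robot.read_state();M=rot(s["tool_rot"]).as_matrix();print(s["position"],s["opening"],s["wrist_force"],np.degrees(np.arctan2(M[1,0],M[0,0])))
f,K,V=grab("wrist");cv2.imwrite("pics/w15.png",f);crop(f,160,100,360,260,4,"pics/w15c.png")
E
```

```text
[ 0.5588925  -0.19206901  0.22316157] 0.08564514499536022 [0.5248554  0.64186541 0.34540533] -38.34610921572051
```

View pics/w15c.png

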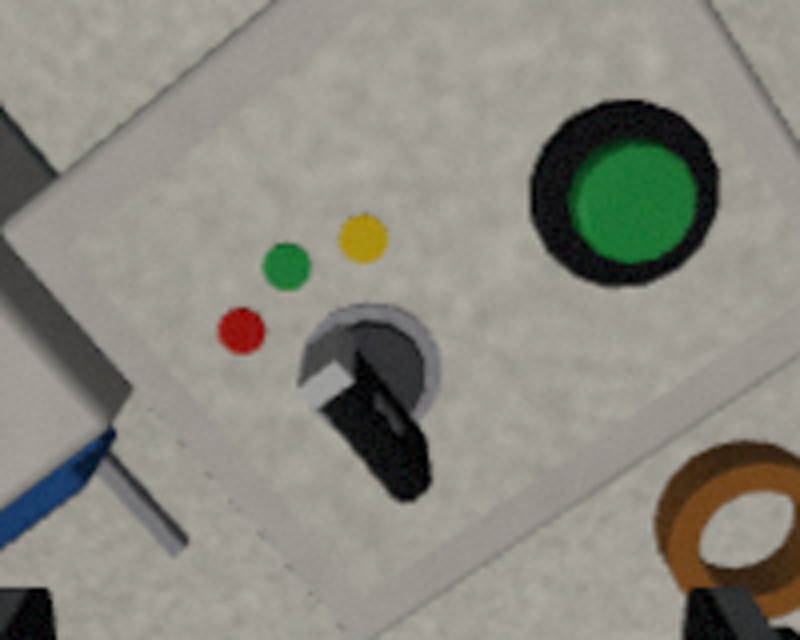

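```bash
python3 - <<'E'
from h import *
f,K,V=grab("wrist");s=robot.read_state();M=rot(s["tool_rot"]).as_matrix();p=s["position"]
o=np.array([159.6,99.6]);w=lambda c,z:plane(np.array(c)/4+o,K,V,z)
a=w([(328,384),(409,491)],.135);d=a[0]-a[1];k=a.mean(0);print(k,np.linalg.norm(d),"yaw",np.degrees(np.arctan2(d[1],d[0])))
D=w([(242,331),(287,267),(364,239)],.085);print(D)
for z in(.095,.1,.103,.106,.11):
    g=w([(635,203)],z)[0];print(z,g.round(4),np.linalg.norm((g-k)[:2]).round(4),"in tool",((g-p)@M*1000).round(1), "diam",np.linalg.norm(w([(573,203)],z)-w([(698,203)],z)))
print("ring",w([(625,193)],.085))
E
```

```text
[ 0.55621446 -0.19184465  0.135     ] 0.029341229221751496 yaw -3.168544175395918
[[ 0.58335931 -0.17269338  0.085     ]
 [ 0.58889432 -0.19195228  0.085     ]
 [ 0.58257409 -0.21109476  0.085     ]]
0.095 [ 0.5516 -0.2668  0.095 ] 0.0751 in tool [ 42.1  62.7 124.1] diam 0.028974650718192115
0.1 [ 0.5529 -0.2663  0.1   ] 0.0746 in tool [ 43.   61.4 119.2] diam 0.028399718171570828
0.103 [ 0.5538 -0.266   0.103 ] 0.0742 in tool [ 43.4  60.7 116.2] diam 0.028054758643598098
0.106 [ 0.5546 -0.2658  0.106 ] 0.0739 in tool [ 43.9  60.  113.2] diam 0.027709799115625336
0.11 [ 0.5557 -0.2654  0.11  ] 0.0735 in tool [ 44.6  59.  109.2] diam 0.027249853078328327
ring [[ 0.55232238 -0.26720123  0.085     ]]
```

drive_tool(
  moves=[
    [14,20,0,0,0,0,0],
    [15,21,0,0,0,0,0],
    [14,20,0,0,0,0,0],
    [0,0,20,0,0,0,0],
    [0,0,25,0,0,0,0],
    [0,0,25,0,0,0,0],
    [0,0,15,0,0,0,0],
    [0,0,5,0,0,0,0],
    [0,0,0,0,0,0,0],
    [0,0,0,0,0,0,0],
  ],
)

```text
time_s: 22.83
position: [0.5521, -0.2656, 0.1274]
tool_rot: [0.0, 0.945, -0.328, 0.001]
wrist_force: [0.4, 0.6, 0.7]
opening: 0.0001
```

```bash
python3 - <<'E'
from h import *
s=robot.read_state();print(s["position"],s["opening"],s["wrist_force"])
f,K,V=grab("wrist");cv2.imwrite("pics/w16.png",f)
f,K,V=grab("side");crop(f,220,100,310,180,8,"pics/s16.png")
E
```

```text
[ 0.55205209 -0.26558219  0.12736326] 0.00013545014169621722 [0.363472   0.62294141 0.69117243]
```

View pics/w16.png

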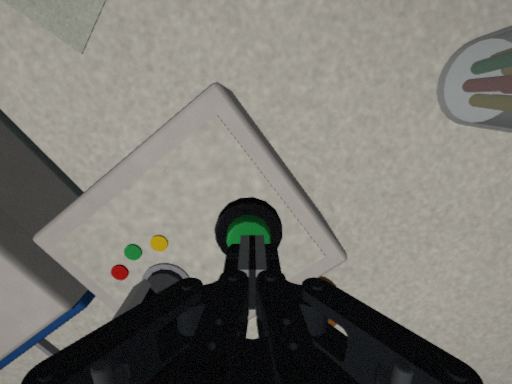

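View pics/s16.png

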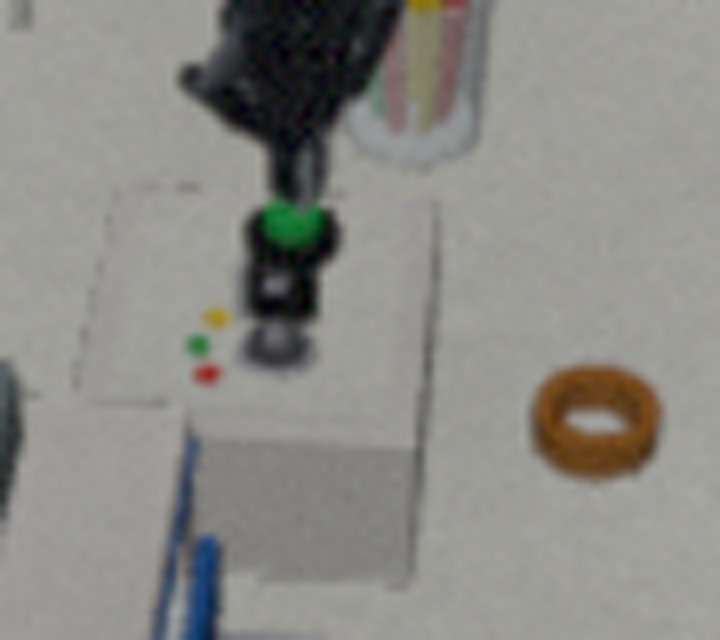

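drive_tool(
  moves=[
    [0,0,2,0,0,0,0],
    [0,0,2,0,0,0,0],
    [0,0,2,0,0,0,0],
    [0,0,2,0,0,0,0],
    [0,0,0,0,0,0,0],
    [0,0,0,0,0,0,0],
  ],
)

```text
time_s: 23.43
position: [0.5529, -0.2659, 0.1201]
tool_rot: [0.0, 0.945, -0.328, 0.002]
wrist_force: [1.7, 0.0, 4.2]
opening: 0.0002
```

drive_tool(
  moves=[
    [0,0,1,0,0,0,0],
    [0,0,1,0,0,0,0],
    [0,0,1,0,0,0,0],
    [0,0,0,0,0,0,0],
  ],
)

```text
time_s: 23.77
position: [0.5529, -0.2659, 0.118]
tool_rot: [0.0, 0.945, -0.328, 0.002]
wrist_force: [-0.9, 1.5, 12.2]
opening: 0.0002
```

drive_tool(
  moves=[
    [0,0,1,0,0,0,0],
    [0,0,1,0,0,0,0],
    [0,0,1,0,0,0,0],
    [0,0,0,0,0,0,0],
  ],
)

```text
time_s: 24.1
position: [0.553, -0.2659, 0.1177]
tool_rot: [-0.0, 0.945, -0.328, 0.003]
wrist_force: [-8.8, 4.1, 28.8]
opening: 0.0001
```

```bash
python3 - <<'E'
from h import *
f,K,V=grab("wrist");crop(f,200,180,310,290,6,"pics/w17.png")
f,K,V=grab("scene");crop(f,170,200,270,280,7,"pics/c17.png")
E
```

```text
(no output)
```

View pics/w17.png

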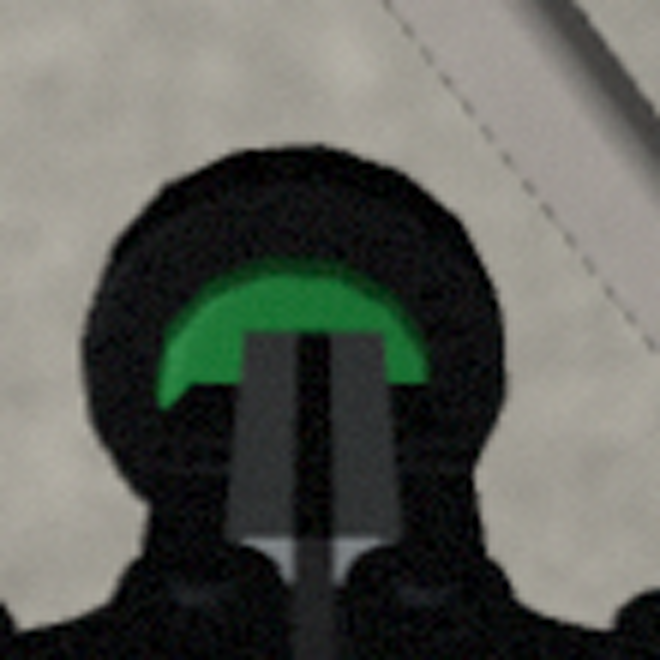

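View pics/c17.png

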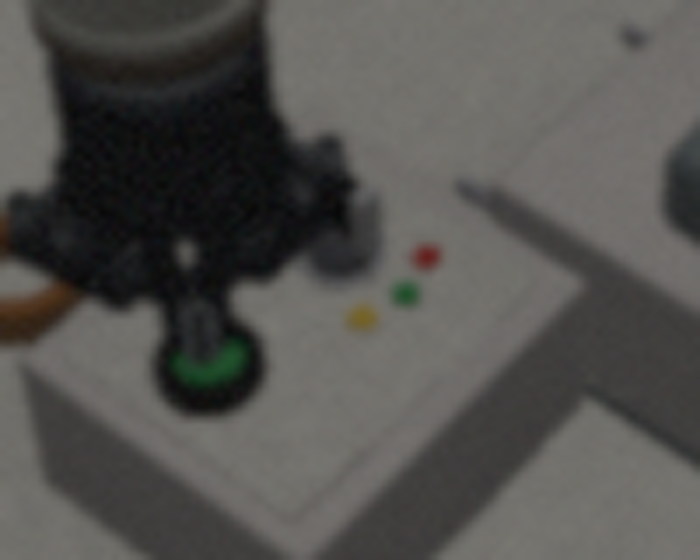

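drive_tool(
  moves=[
    [0,0,-3,0,0,0,0],
    [0,0,0,0,0,0,0],
  ],
)

```text
time_s: 24.37
position: [0.5529, -0.2658, 0.1182]
tool_rot: [0.0, 0.945, -0.328, 0.003]
wrist_force: [1.1, -0.4, 4.3]
opening: 0.0
```

drive_tool(
  moves=[
    [0,0,-1.5,0,0,0,0],
    [0,0,0,0,0,0,0],
  ],
)

```text
time_s: 24.53
position: [0.5529, -0.2659, 0.1188]
tool_rot: [0.0, 0.945, -0.328, 0.003]
wrist_force: [1.6, -1.3, 4.0]
opening: 0.0
```

drive_tool(
  moves=[
    [0,0,-1.5,0,0,0,0],
    [0,0,0,0,0,0,0],
  ],
)

```text
time_s: 24.7
position: [0.5529, -0.2658, 0.1199]
tool_rot: [0.0, 0.945, -0.328, 0.002]
wrist_force: [2.1, -1.0, 4.1]
opening: -0.0003
```

drive_tool(
  moves=[
    [0,0,-1.5,0,0,0,0],
    [0,0,0,0,0,0,0],
  ],
)

```text
time_s: 24.87
position: [0.5523, -0.2656, 0.1211]
tool_rot: [0.0, 0.945, -0.328, 0.002]
wrist_force: [2.0, -1.6, 3.5]
opening: -0.0002
```

drive_tool(
  moves=[
    [0,0,-1.5,0,0,0,0],
    [0,0,0,0,0,0,0],
  ],
)

```text
time_s: 25.03
position: [0.5519, -0.2655, 0.1224]
tool_rot: [0.0, 0.945, -0.328, 0.001]
wrist_force: [1.8, 0.1, 2.3]
opening: 0.0002
```

drive_tool(
  moves=[
    [0,0,-1.5,0,0,0,0],
    [0,0,0,0,0,0,0],
  ],
)

```text
time_s: 25.2
position: [0.5515, -0.2653, 0.1237]
tool_rot: [0.0, 0.945, -0.328, 0.001]
wrist_force: [1.4, 0.1, 1.6]
opening: 0.0001
```

drive_tool(
  moves=[
    [0,0,-5,0,0,0,0],
    [0,0,-20,0,0,0,0],
    [0,0,-30,0,0,0,0],
    [0,0,-30,0,0,0,0],
    [-15,-20,-20,0,0,0,0],
    [-20,-25,0,0,0,0,0],
    [-20,-25,0,0,0,0,0],
    [0,0,0,0,0,0,0],
    [0,0,0,0,0,0,0],
  ],
)

```text
time_s: 25.95
position: [0.5517, -0.1733, 0.2287]
tool_rot: [-0.0, 0.945, -0.326, 0.001]
wrist_force: [0.5, -0.6, -0.3]
opening: 0.0001
```

```bash
python3 - <<'E'
from h import *
s=robot.read_state();print(s["position"],s["wrist_force"],s["time_s"])
f,K,V=grab("wrist");cv2.imwrite("pics/w18.png",f)
f,K,V=grab("side");cv2.imwrite("pics/s18.png",cv2.resize(f,None,fx=1.5,fy=1.5))
f,K,V=grab("scene");crop(f,150,120,350,290,4,"pics/c18.png")
E
```

```text
[ 0.5516782  -0.17331245  0.22869931] [ 0.46855518 -0.6235281  -0.28972546] 25.95
```

View pics/w18.png

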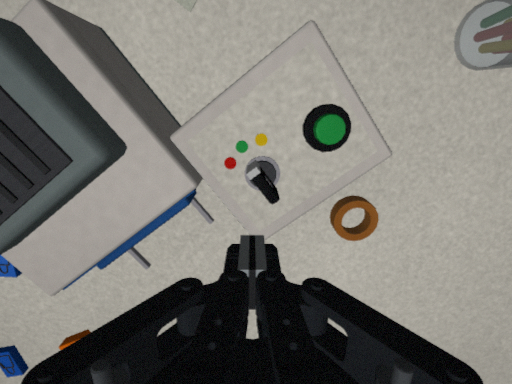

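View pics/s18.png

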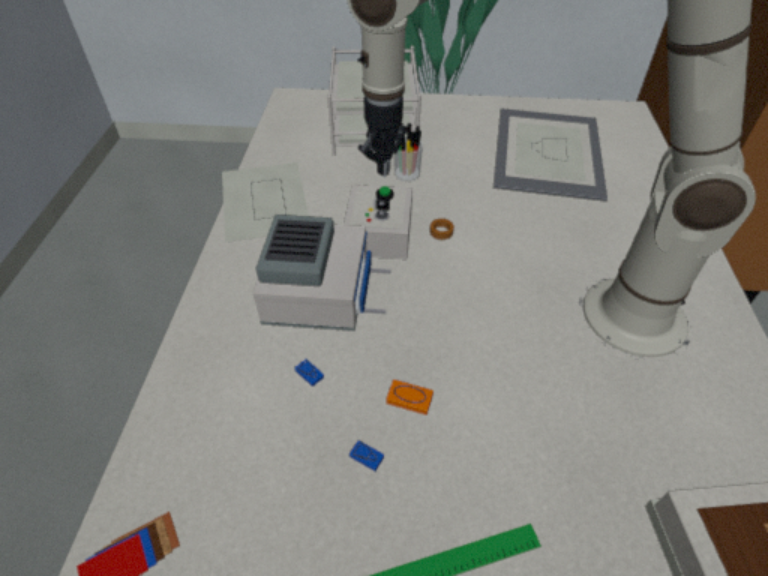

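View pics/c18.png

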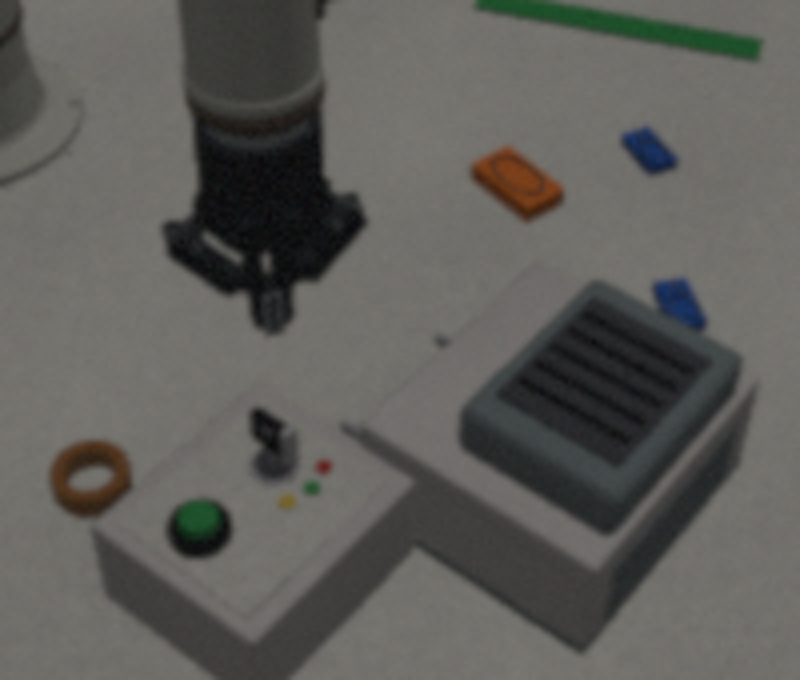

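The wrist view shows the key still at run, with its white end at (254,172), and the button back up at (330,129). The tray is home and the bystanders are where they started.

```bash
python3 -c "
from cell import robot
print(robot.job_done())"
```

```text
the job is handed in; nothing more can be done
None
```

I finished the whole job in the order asked and handed it in at about 26 s of the 72 s allowed; no verdict was reported.

- **Die:** I set the largest blue block (handbag outline) on the tray mark with about 5 N of contact. After release the picture showed it within about 0.6 mm and 0.1° of the mark. Its far lower edge and the side view suggest it may sit 1–2 mm nearer the robot.
- **Tray:** I pushed it in slowly until the force rose to about 10 N without it moving further. The die was still on its outline about halfway in. With the tray home the housing hides it, so its final place was not seen.
- **Key:** I turned it to the start stop, where the torque jumped to about 0.95 N m, and held it roughly half a second before letting go. It sprang back and measured about -3°, against about -1.4° for the green dot. The last picture still shows it at run. Before the grasp it read about 27°, roughly 5° short of the red dot.
- **Button:** I pressed it through about 6 mm of spring travel to a hard stop, with about 29 N at the peak. It came back up.
- **Bystanders:** The orange die, marker cup, ruler and tape roll look unmoved in the last pictures. The arm is clear of everything.

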